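Reload the warming block with disc capsules

ROBOT

A 6-joint arm with a two-finger parallel gripper is mounted at the origin on the work surface. World frame = base frame: x ahead of the robot, y to its left, z up, the work surface at z = 0. Lengths are in mm, angles in rad, forces in N, time in s.
With the tool pointing down it reaches from about 250 to 800 mm from the base axis. Payload 8.5 kg.
Tool frame: the origin (TCP) lies midway between the tips of the shut fingers; the grasp point (between the pads) lies 19 mm behind it (r.hold_point_z is the distance from the TCP to the grasp point, in mm); z points along the fingers, y is the line along which they close (so a half turn about z gives the same grasp; the last joint's range is limited). The gripper opens to 85 mm and grips with 20 to 120 N. Pads are 22 mm wide; open, the fingers measure 114 mm over their backs; the gripper's body (76 mm by 85 mm) begins 54 mm behind the grasp point. The pads swing forward as they close: fully open they stand 13 mm farther back than shut.
Start: joints at [1.219, 0.238, -0.013, 1.319, 0, 1.571], TCP at [180.892, 492.805, 231.276] pointing down, gripper open.
Joint ranges: [-2.66, 2.66], [-1.03, 1.9], [-1.14, 1.46], [-1.82, 2.27], [-1.45, 1.34], [-3.14, 3.14]. Speed limits (rad/s): [2.22, 2.22, 2.79, 3.14, 3.14, 3.14].

INTERFACE

Orientations are given as a rotation vector (axis times angle).
In Python, from station import r, eyes, job gives the robot as it stands. The module is installed in compiled form; this text tells all that it offers.
- The arm moves only by the tool step_arm, never from a script. Its argument "series" is a list of rows, each an object with "delta_pos": the shift along the tool's x, y, z in cm, a list of three; "delta_rot": the turn, a rotation vector about the tool's x, y, z in degrees, a list of three; "claw": the opening, from 0 (shut) to 1 (fully open). In form: [{"delta_pos": [dx, dy, dz], "delta_rot": [wx, wy, wz], "claw": claw}, ...]. A call has 1 to 12 rows; each row is the pose to reach, as a shift and turn from the pose commanded when the call began, along the tool's axes at that moment; what a row does not reach only later rows make up. A row lasts 1/8 s, in which the tool goes at most 62.5 mm and 10.7 degrees, less where a joint would pass 70% of its speed; a pose out of reach is approached as far as the arm can. A call with a gripper value outside its range is refused whole. The fingers move at their own pace and stop on an object; the grip force is fixed at half the most. Time passes only in rows, so rows that repeat a pose let the fingers close. It gives the time, the measured TCP pose, the force, the opening and the grip force at its end, in the units of the state.
- r.state(): the state, without advancing time (a new reading comes with each control period).
- eyes.camera(name): name is "scene" or "top" or "wrist"; returns a dict with "img" (480x640x3 uint8, red, green, blue), "range_z" (480x640 float32, mm along the optical axis (not along the pixel's ray), 0 where there is no reading), "K" (3x3 intrinsics, pixels), "k1" (the pictures are not rectified: a ray, as slopes to the right and down, at radius r is drawn at 1 + k1 r^2 times it, then the intrinsics apply), "R" (3x3) and "t" (3): a world point X has camera coordinates R X + t; the wrist camera has in their place "mount" (4x4, takes a point from camera to tool coordinates, whose origin is the TCP and whose axes are the flange's). Camera axes: x right, y down, z forward; pixel columns grow to the right and rows downward; lengths in mm; the calibration is good to about 2 mm. A picture is of the moment at which its call begins: read the wrist's pose just before it.
- job.sign_off(): hands the job in; it is judged then, once.
The state is a dict: "t": time; "q": joint angles; "qd": joint speeds; "effort": joint torques, N m; "eef_pos": TCP position; "ee_rot": TCP orientation; "ft_force": force on the tool from outside, world axes, zero at the start; "wrist_torque": the same for the moment, N m; "gripper_width": finger opening in mm; "finger_force": force on a finger pad.
Only numpy, scipy, OpenCV 4.12 (cv2) and the standard library are available. Lean on these libraries where they do the work, as an engineer would, in place of code of your own. Each camera call takes 0.05 s, during which the arm holds its last target. There are 200 camera calls.

TASK

Shut the water tap, then clear the finished capsules out of the warming block into the steel tray, upright, and fit every fresh capsule from the blue pad into a seat of its own, edge first under the hold-down lip and then fully down and flat. Only then turn the tap fully open again. Leave the bottle, carton and tape where they are.

Things in the scene. Friction and masses are not known exactly. Their poses are not given: they have to be found in the camera images.
- fresh0: Fresh sealed capsule: white disc 72 mm across, 6 mm thick, about 0.15 kg, with a grey upright grip rib in its middle, 32 mm long (capsule x) x 16 mm wide (y), from 6 to 34 mm above the underside. Origin: centre of the underside, z up. Starts upright on the 2 mm thick blue pad at the robot's left, any yaw, or is absent.
- fresh1: Fresh sealed capsule: white disc 72 mm across, 6 mm thick, about 0.15 kg, with a grey upright grip rib in its middle, 32 mm long (capsule x) x 16 mm wide (y), from 6 to 34 mm above the underside. Origin: centre of the underside, z up. Starts upright on the 2 mm thick blue pad at the robot's left, any yaw, or is absent.
- fresh2: Fresh sealed capsule: white disc 72 mm across, 6 mm thick, about 0.15 kg, with a grey upright grip rib in its middle, 32 mm long (capsule x) x 16 mm wide (y), from 6 to 34 mm above the underside. Origin: centre of the underside, z up. Starts upright on the 2 mm thick blue pad at the robot's left, any yaw, or is absent.
- fresh3: Fresh sealed capsule: white disc 72 mm across, 6 mm thick, about 0.15 kg, with a grey upright grip rib in its middle, 32 mm long (capsule x) x 16 mm wide (y), from 6 to 34 mm above the underside. Origin: centre of the underside, z up. Starts upright on the 2 mm thick blue pad at the robot's left, any yaw, or is absent.
- done0: Finished sealed capsule: white disc 72 mm across, 6 mm thick, about 0.15 kg, with a grey upright grip rib in its middle, 32 mm long (capsule x) x 16 mm wide (y), from 6 to 34 mm above the underside. Origin: centre of the underside, z up. Looks like the fresh ones; starts seated in seat0, rib within 30 degrees of the block's x axis, or is absent.
- done1: Finished sealed capsule: white disc 72 mm across, 6 mm thick, about 0.15 kg, with a grey upright grip rib in its middle, 32 mm long (capsule x) x 16 mm wide (y), from 6 to 34 mm above the underside. Origin: centre of the underside, z up. Looks like the fresh ones; starts seated in seat1, rib within 30 degrees of the block's x axis, or is absent.
- done2: Finished sealed capsule: white disc 72 mm across, 6 mm thick, about 0.15 kg, with a grey upright grip rib in its middle, 32 mm long (capsule x) x 16 mm wide (y), from 6 to 34 mm above the underside. Origin: centre of the underside, z up. Looks like the fresh ones; starts seated in seat2, rib within 30 degrees of the block's x axis, or is absent.
- done3: Finished sealed capsule: white disc 72 mm across, 6 mm thick, about 0.15 kg, with a grey upright grip rib in its middle, 32 mm long (capsule x) x 16 mm wide (y), from 6 to 34 mm above the underside. Origin: centre of the underside, z up. Looks like the fresh ones; starts seated in seat3, rib within 30 degrees of the block's x axis, or is absent.
- seat0 (a point): Centre of the floor of a counterbore seat, 76 mm across, 6 mm deep (block x -52, y -52, z 18 mm; axes as the block's). A fixed dark steel lip, 44 mm long along y, bridges its -x edge: underside 11 mm, top 15 mm above this point, inner edge 30 mm from centre, closed behind at 39 mm. A level disc cannot pass the lip; one tilted about 15 degrees, -x edge low, can slide under.
- seat1 (a point): Centre of the floor of a counterbore seat, 76 mm across, 6 mm deep (block x -52, y +52, z 18 mm; axes as the block's). A fixed dark steel lip, 44 mm long along y, bridges its -x edge: underside 11 mm, top 15 mm above this point, inner edge 30 mm from centre, closed behind at 39 mm. A level disc cannot pass the lip; one tilted about 15 degrees, -x edge low, can slide under.
- seat2 (a point): Centre of the floor of a counterbore seat, 76 mm across, 6 mm deep (block x +52, y -52, z 18 mm; axes as the block's). A fixed dark steel lip, 44 mm long along y, bridges its -x edge: underside 11 mm, top 15 mm above this point, inner edge 30 mm from centre, closed behind at 39 mm. A level disc cannot pass the lip; one tilted about 15 degrees, -x edge low, can slide under.
- seat3 (a point): Centre of the floor of a counterbore seat, 76 mm across, 6 mm deep (block x +52, y +52, z 18 mm; axes as the block's). A fixed dark steel lip, 44 mm long along y, bridges its -x edge: underside 11 mm, top 15 mm above this point, inner edge 30 mm from centre, closed behind at 39 mm. A level disc cannot pass the lip; one tilted about 15 degrees, -x edge low, can slide under.
- block: Fixed aluminium block, 212 (x) x 206 (y) x 24 mm high, with four seats 104 mm apart in a square, each with a lip on its -x (roughly robot) side. Lower a capsule tilted, its -x edge short of the lip, slide it towards -x under the lip, then lower its other edge; take it out in reverse. A seated disc is flush with the block's top. Origin: centre of the underside.
- tray: Fixed shallow open steel tray for finished capsules, outside 115 (x) x 205 (y) x 25 mm high, walls and floor about 4 mm; room for two capsules side by side along its y. Origin: centre of its underside.
- tap: Fixed water tap (quarter-turn ball valve) on a foot; its pipe runs along the tap's x at 40 mm height. Origin: centre of the foot's underside on the table.
- tap_axis (a point): Point on the tap handle's vertical hinge axis at the mid-height of the handle bar, 73 mm above the table.
- handle_end (a point): Point in the middle of the tap's handle bar, 85 mm from the hinge axis and 20 mm short of its tip. The level black bar is 115 mm long, 18 mm wide, 66 to 80 mm above the table; the pipe below it tops out at 57 mm.
- handle (a joint): Angle of the tap handle about its vertical axis, rad, growing counterclockwise seen from above; hard stops at both ends: 0 = shut (bar across the pipe, along the tap's +y), 1.57 = open (bar along the pipe, along the tap's -x). It stays where it is left; about 0.2 N m turns it, e.g. a sideways push with closed fingers near the end.
- bottle: Bystander: white plastic bottle, 66 mm across, 130 mm high, standing behind the block. Origin: centre of its underside. Leave it alone.
- carton: Bystander: cardboard carton 90 x 130 x 75 mm high behind the block. Origin: centre of its underside. Leave it alone.
- tape: Bystander: green roll of tape 72 mm across, 25 mm high, lying behind the tap. Origin: centre of its underside. Leave it alone.

How it is judged (in metres and radians):
On the way, in this order (a step that is already met when the one before it is completed fails the run):
1. the tap is shut (value of joint handle below 0.12 rad), for 0.2 s.
2. with the tap still shut, every finished capsule is in the tray and every fresh capsule is flat in a seat (((horizontal distance between fresh0 and seat0 below 0.006 m and z of fresh0 in the frame of seat0 below 0.003 m and angle between fresh0's own z axis and vertical below 0.06 rad) or (horizontal distance between fresh0 and seat1 below 0.006 m and z of fresh0 in the frame of seat1 below 0.003 m and angle between fresh0's own z axis and vertical below 0.06 rad) or (horizontal distance between fresh0 and seat2 below 0.006 m and z of fresh0 in the frame of seat2 below 0.003 m and angle between fresh0's own z axis and vertical below 0.06 rad) or (horizontal distance between fresh0 and seat3 below 0.006 m and z of fresh0 in the frame of seat3 below 0.003 m and angle between fresh0's own z axis and vertical below 0.06 rad)) and ((horizontal distance between fresh1 and seat0 below 0.006 m and z of fresh1 in the frame of seat0 below 0.003 m and angle between fresh1's own z axis and vertical below 0.06 rad) or (horizontal distance between fresh1 and seat1 below 0.006 m and z of fresh1 in the frame of seat1 below 0.003 m and angle between fresh1's own z axis and vertical below 0.06 rad) or (horizontal distance between fresh1 and seat2 below 0.006 m and z of fresh1 in the frame of seat2 below 0.003 m and angle between fresh1's own z axis and vertical below 0.06 rad) or (horizontal distance between fresh1 and seat3 below 0.006 m and z of fresh1 in the frame of seat3 below 0.003 m and angle between fresh1's own z axis and vertical below 0.06 rad)) and ((horizontal distance between fresh2 and seat0 below 0.006 m and z of fresh2 in the frame of seat0 below 0.003 m and angle between fresh2's own z axis and vertical below 0.06 rad) or (horizontal distance between fresh2 and seat1 below 0.006 m and z of fresh2 in the frame of seat1 below 0.003 m and angle between fresh2's own z axis and vertical below 0.06 rad) or (horizontal distance between fresh2 and seat2 below 0.006 m and z of fresh2 in the frame of seat2 below 0.003 m and angle between fresh2's own z axis and vertical below 0.06 rad) or (horizontal distance between fresh2 and seat3 below 0.006 m and z of fresh2 in the frame of seat3 below 0.003 m and angle between fresh2's own z axis and vertical below 0.06 rad)) and ((horizontal distance between fresh3 and seat0 below 0.006 m and z of fresh3 in the frame of seat0 below 0.003 m and angle between fresh3's own z axis and vertical below 0.06 rad) or (horizontal distance between fresh3 and seat1 below 0.006 m and z of fresh3 in the frame of seat1 below 0.003 m and angle between fresh3's own z axis and vertical below 0.06 rad) or (horizontal distance between fresh3 and seat2 below 0.006 m and z of fresh3 in the frame of seat2 below 0.003 m and angle between fresh3's own z axis and vertical below 0.06 rad) or (horizontal distance between fresh3 and seat3 below 0.006 m and z of fresh3 in the frame of seat3 below 0.003 m and angle between fresh3's own z axis and vertical below 0.06 rad)) and x of done0 in the frame of tray between -0.056 and 0.056 m and y of done0 in the frame of tray between -0.101 and 0.101 m and z of each of done0, done1, done2, done3 in the frame of tray below 0.025 m and angle between each of done0, done1, done2, done3's own z axis and vertical below 0.4 rad and x of done1 in the frame of tray between -0.056 and 0.056 m and y of done1 in the frame of tray between -0.101 and 0.101 m and x of done2 in the frame of tray between -0.056 and 0.056 m and y of done2 in the frame of tray between -0.101 and 0.101 m and x of done3 in the frame of tray between -0.056 and 0.056 m and y of done3 in the frame of tray between -0.101 and 0.101 m and value of joint handle below 0.15 rad), for 0.2 s.
3. the tap is turned fully open (value of joint handle above 1.45 rad), for 0.2 s.
At the end, for the whole second after the job is handed in: Each fresh capsule is in a seat (within 6 mm of its centre, underside under 3 mm above the floor, tilt under 0.06 rad), each finished one stands in the tray (tilt under 0.4 rad, underside below the rim), the tap handle is above 1.45 rad, all at rest (((horizontal distance between fresh0 and seat0 below 0.006 m and z of fresh0 in the frame of seat0 below 0.003 m and angle between fresh0's own z axis and vertical below 0.06 rad) or (horizontal distance between fresh0 and seat1 below 0.006 m and z of fresh0 in the frame of seat1 below 0.003 m and angle between fresh0's own z axis and vertical below 0.06 rad) or (horizontal distance between fresh0 and seat2 below 0.006 m and z of fresh0 in the frame of seat2 below 0.003 m and angle between fresh0's own z axis and vertical below 0.06 rad) or (horizontal distance between fresh0 and seat3 below 0.006 m and z of fresh0 in the frame of seat3 below 0.003 m and angle between fresh0's own z axis and vertical below 0.06 rad)) and ((horizontal distance between fresh1 and seat0 below 0.006 m and z of fresh1 in the frame of seat0 below 0.003 m and angle between fresh1's own z axis and vertical below 0.06 rad) or (horizontal distance between fresh1 and seat1 below 0.006 m and z of fresh1 in the frame of seat1 below 0.003 m and angle between fresh1's own z axis and vertical below 0.06 rad) or (horizontal distance between fresh1 and seat2 below 0.006 m and z of fresh1 in the frame of seat2 below 0.003 m and angle between fresh1's own z axis and vertical below 0.06 rad) or (horizontal distance between fresh1 and seat3 below 0.006 m and z of fresh1 in the frame of seat3 below 0.003 m and angle between fresh1's own z axis and vertical below 0.06 rad)) and ((horizontal distance between fresh2 and seat0 below 0.006 m and z of fresh2 in the frame of seat0 below 0.003 m and angle between fresh2's own z axis and vertical below 0.06 rad) or (horizontal distance between fresh2 and seat1 below 0.006 m and z of fresh2 in the frame of seat1 below 0.003 m and angle between fresh2's own z axis and vertical below 0.06 rad) or (horizontal distance between fresh2 and seat2 below 0.006 m and z of fresh2 in the frame of seat2 below 0.003 m and angle between fresh2's own z axis and vertical below 0.06 rad) or (horizontal distance between fresh2 and seat3 below 0.006 m and z of fresh2 in the frame of seat3 below 0.003 m and angle between fresh2's own z axis and vertical below 0.06 rad)) and ((horizontal distance between fresh3 and seat0 below 0.006 m and z of fresh3 in the frame of seat0 below 0.003 m and angle between fresh3's own z axis and vertical below 0.06 rad) or (horizontal distance between fresh3 and seat1 below 0.006 m and z of fresh3 in the frame of seat1 below 0.003 m and angle between fresh3's own z axis and vertical below 0.06 rad) or (horizontal distance between fresh3 and seat2 below 0.006 m and z of fresh3 in the frame of seat2 below 0.003 m and angle between fresh3's own z axis and vertical below 0.06 rad) or (horizontal distance between fresh3 and seat3 below 0.006 m and z of fresh3 in the frame of seat3 below 0.003 m and angle between fresh3's own z axis and vertical below 0.06 rad)) and x of done0 in the frame of tray between -0.056 and 0.056 m and y of done0 in the frame of tray between -0.101 and 0.101 m and z of each of done0, done1, done2, done3 in the frame of tray below 0.025 m and angle between each of done0, done1, done2, done3's own z axis and vertical below 0.4 rad and x of done1 in the frame of tray between -0.056 and 0.056 m and y of done1 in the frame of tray between -0.101 and 0.101 m and x of done2 in the frame of tray between -0.056 and 0.056 m and y of done2 in the frame of tray between -0.101 and 0.101 m and x of done3 in the frame of tray between -0.056 and 0.056 m and y of done3 in the frame of tray between -0.101 and 0.101 m and linear speed of each of fresh0, fresh1, fresh2, fresh3, done0, done1, done2, done3 below 0.02 m/s and value of joint handle above 1.45 rad); the robot touches nothing.
It fails at once if the bottle is shifted by more than 30 mm (distance of bottle from where it was at the start of the episode above 0.03 m).
It fails at once if the carton is shifted by more than 30 mm (distance of carton from where it was at the start of the episode above 0.03 m).
It fails at once if the tape is shifted by more than 30 mm (distance of tape from where it was at the start of the episode above 0.03 m).
Of fresh0, fresh1, fresh2, fresh3 only 3 to 4 are there at a start; the rules pass over those that are not, and their reading is None.
Of done0, done1, done2, done3 only 2 to 2 are there at a start; the rules pass over those that are not, and their reading is None.
At some moment in a run one of fresh0, fresh1, fresh2, fresh3 may be knocked a few centimetres aside while the robot is not near it.
Once in a run the grip may slacken for a moment while it holds something.
It also fails if it takes over 200 s, if anything falls off the work surface, if the arm or the gripper's body presses on something with over 40 N, if the wrist force passes 120 N, or if a joint passes its speed limit or range.

## Working session

There is one attempt and no reset: what is moved stays moved. The work goes in short steps, Python scripts to look and compute and a tool call to move; the robot and the scene stay as the last step left them, time stands still between calls to the robot, and variables do not carry over. Pictures are saved under pics/ and viewed, at most 14 in all, crops included, and the job is handed in when it is done.

Besides the shell and the picture viewer there is one more tool, called after "Call:" by a JSON object that holds its "name" and its "arguments". step_arm: Moves the arm, as the interface text tells. Its arguments: {"type":"object","properties":{"series":{"type":"array","items":{"type":"object","properties":{"delta_pos":{"type":"array","items":{"type":"number"}},"delta_rot":{"type":"array","items":{"type":"number"}},"claw":{"type":"number"}}}}},"required":["series"]}

```bash
mkdir -p pics; cat > h.py <<'E'
import numpy as np, cv2
from scipy.spatial.transform import Rotation as Ro
from station import r, eyes, job
def save(n,c,f): cv2.imwrite(f'pics/{f}.png',cv2.cvtColor(c['img'],cv2.COLOR_RGB2BGR))
def cam(n):
    s=r.state(); c=eyes.camera(n)
    if n=='wrist':
        T=np.eye(4); T[:3,:3]=Ro.from_rotvec(s['ee_rot']).as_matrix(); T[:3,3]=s['eef_pos']
        M=T@np.array(c['mount']); c['R']=M[:3,:3].T; c['t']=-M[:3,:3].T@M[:3,3]
    return c
def rays(c,uv):
    uv=np.asarray(uv,float).reshape(-1,2); K=np.array(c['K']); k=c['k1']
    d=np.c_[(uv[:,0]-K[0,2])/K[0,0],(uv[:,1]-K[1,2])/K[1,1]]; s=d.copy()
    for _ in range(20): s=d/(1+k*(s**2).sum(1,keepdims=True))
    return np.c_[s,np.ones(len(s))]
def plane(c,uv,z):
    d=rays(c,uv)@np.array(c['R']); o=-np.array(c['R']).T@np.array(c['t'])
    return o+d*((z-o[2])/d[:,2])[:,None]
def cloud(c):
    v,u=np.mgrid[0:480,0:640]; z=c['range_z'].ravel()
    P=rays(c,np.c_[u.ravel(),v.ravel()])*z[:,None]
    W=(P-np.array(c['t']))@np.array(c['R']); W[z<=0]=np.nan
    return W.reshape(480,640,3)
E
python3 - <<'E'
from h import *
s=r.state(); print({k:np.round(v,3) for k,v in s.items()}, r.hold_point_z)
for n in('scene','top','wrist'):
    c=cam(n); save(n,c,n+'0'); print(n,np.round(c['K'],1).tolist(),c['k1'],'pos',np.round(-np.array(c['R']).T@np.array(c['t'])),np.round(c['R'],2).tolist())
    if n=='wrist': print(np.round(c['mount'],3).tolist())
    np.save(n+'0.npy',cloud(c))
E
```

```text
{'t': np.float64(0.0), 'q': array([ 1.219,  0.239, -0.014,  1.319, -0.   ,  1.571]), 'qd': array([ 0.   ,  0.   , -0.001, -0.   , -0.   ,  0.001]), 'effort': array([ 2.0000e-03, -5.3878e+01,  3.4644e+01,  1.8000e-02,  0.0000e+00,
        0.0000e+00]), 'eef_pos': array([180.764, 492.442, 230.672]), 'ee_rot': array([-5.500e-01, -3.093e+00,  2.000e-03]), 'ft_force': array([-0.104, -0.57 ,  0.227]), 'wrist_torque': array([-0.005, -0.014,  0.033]), 'finger_force': np.float64(0.0), 'gripper_width': np.float64(85.445)} 18.700000000000003
scene [[459.4, 0.0, 320.2], [0.0, 459.4, 244.1], [0.0, 0.0, 1.0]] -0.004031997661826619 pos [1432.   41.  598.] [[-0.06, 1.0, 0.0], [0.51, 0.03, -0.86], [-0.86, -0.05, -0.51]]
top [[442.5, 0.0, 319.2], [0.0, 442.5, 237.9], [0.0, 0.0, 1.0]] -0.07761907028772537 pos [ 505.  -33. 1185.] [[-0.01, -1.0, -0.03], [-1.0, 0.01, -0.05], [0.05, 0.03, -1.0]]
wrist [[424.8, 0.0, 319.0], [0.0, 424.8, 238.7], [0.0, 0.0, 1.0]] -0.012852169041539564 pos [100. 523. 373.] [[0.34, 0.94, -0.0], [0.89, -0.32, 0.33], [0.31, -0.11, -0.94]]
[[0.001, -0.944, -0.329, 86.049], [1.0, 0.001, 0.0, 1.154], [0.0, -0.329, 0.944, -142.239], [0.0, 0.0, 0.0, 1.0]]
```

View pics/top0.png

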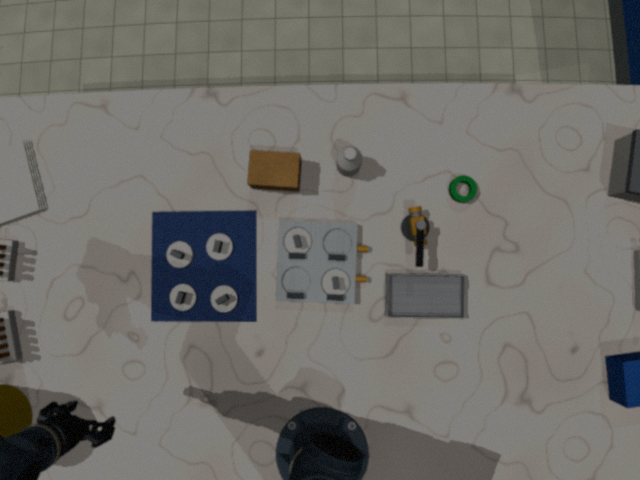

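View pics/scene0.png

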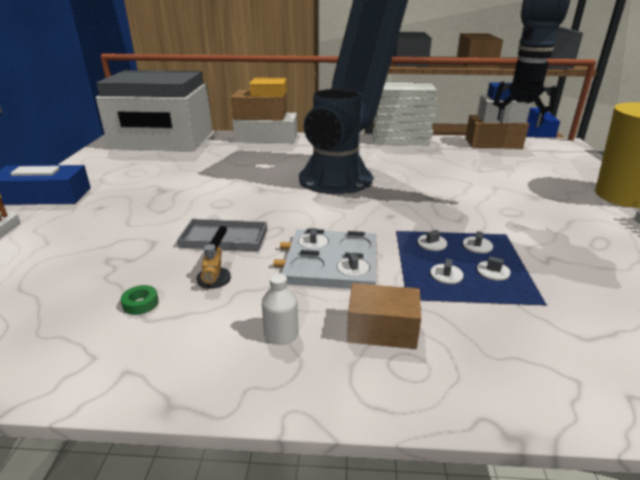

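The top view shows four fresh capsules on the pad, around (180,255), (219,246), (183,297) and (224,298). Finished capsules sit in the far-left seat (298,241) and the near-right seat (336,283). The tray is at (425,296). The tap's hinge is near (415,226), and its black bar points at the robot, so it is open. The tape is at (463,189), the bottle at (348,160) and the carton at (275,170).

```bash
python3 - <<'E'
from h import *
c=cam('top'); im=c['img']; hsv=cv2.cvtColor(im,cv2.COLOR_RGB2HSV); W=np.load('top0.npy')
def px(n,u,v): print(n,hsv[v,u],np.round(W[v,u]))
for n,u,v in [('pad',160,220),('disc',170,250),('block',318,262),('disc1',305,234),('rib',298,241),('lip',298,257),('seat',337,240),('trayfl',425,296),('traywall',389,296),('bar',420,255),('table',250,360),('foot',405,232)]: px(n,u,v)
def comps(mask,amin):
    n,l,st,ce=cv2.connectedComponentsWithStats(mask.astype(np.uint8)); return [(l==i,st[i],ce[i]) for i in range(1,n) if st[i,4]>amin]
H,S,V=[hsv[...,i].astype(int) for i in range(3)]
pad=(H>100)&(H<130)&(S>120); 
big=max(comps(pad,500),key=lambda a:a[1][4] if a[1][1]<330 and a[1][0]<250 else 0)
cnt=cv2.findContours(big[0].astype(np.uint8),cv2.RETR_EXTERNAL,2)[0][0]
rc=cv2.minAreaRect(cnt); print('pad',np.round(plane(c,cv2.boxPoints(rc),2)[:,:2]).tolist())
fill=cv2.drawContours(np.zeros((480,640),np.uint8),[cnt],-1,1,-1)>0
for m,st,ce in comps(fill&~pad,80):
    k=cv2.findContours(m.astype(np.uint8),cv2.RETR_EXTERNAL,2)[0][0]; e=cv2.minEnclosingCircle(k)
    rib=m&(V<115); print('fresh',st[4],np.round(e,1) if 0 else e[1],np.round(plane(c,e[0],8)[0]), 'ribpx',rib.sum())
tr=np.zeros((480,640),bool)
for nm,(x0,y0,x1,y1),z in [('block',(268,212,365,312),24),('tray',(376,262,478,328),25)]:
    sub=im[y0:y1,x0:x1]; cv2.imwrite(f'pics/{nm}.png',cv2.resize(cv2.cvtColor(sub,cv2.COLOR_RGB2BGR),None,fx=5,fy=5,interpolation=2))
a=cv2.imread('pics/block.png'); b=cv2.imread('pics/tray.png'); cv2.imwrite('pics/bt.png',cv2.resize(im[200:330,270:480][...,::-1],None,fx=3.8,fy=3.8,interpolation=2))
bar=(V<50); 
for m,st,ce in comps(bar[200:300,380:450],20):
    f=np.zeros((480,640),np.uint8); f[200:300,380:450]=m; k=np.argwhere(f)[:,::-1].astype(np.float32); rc=cv2.minAreaRect(k); print('dark',st,np.round(plane(c,cv2.boxPoints(rc),80)[:,:2]).tolist())
E
```

```text
pad [112 139  68] [623. 439.   3.]
disc [ 15   8 123] [540. 407.  10.]
block [107  15 120] [505.   5.  22.]
disc1 [ 15   8 130] [579.  39.  27.]
rib [90  8 66] [559.  55.  52.]
lip [120  23  45] [518.  57.  29.]
seat [ 84  11 112] [563. -45.  18.]
trayfl [ 0  0 93] [ 413. -277.    5.]
traywall [100  12  64] [ 414. -182.    5.]
bar [ 69 255   7] [ 520. -250.   82.]
table [ 14  27 125] [244. 190.   3.]
foot [90 40 38] [ 583. -226.    8.]
pad [[645.0, 462.0], [641.0, 176.0], [351.0, 176.0], [350.0, 459.0]]
fresh 670 14.788556098937988 [549. 273.   8.] ribpx 394
fresh 653 14.585318565368652 [528. 382.   8.] ribpx 361
fresh 656 14.63540267944336 [413. 372.   8.] ribpx 419
fresh 671 14.784313201904297 [409. 259.   8.] ribpx 397
dark [ 22  15  27  51 462] [[505.0, -189.0], [624.0, -212.0], [611.0, -278.0], [493.0, -254.0]]
```

View pics/bt.png

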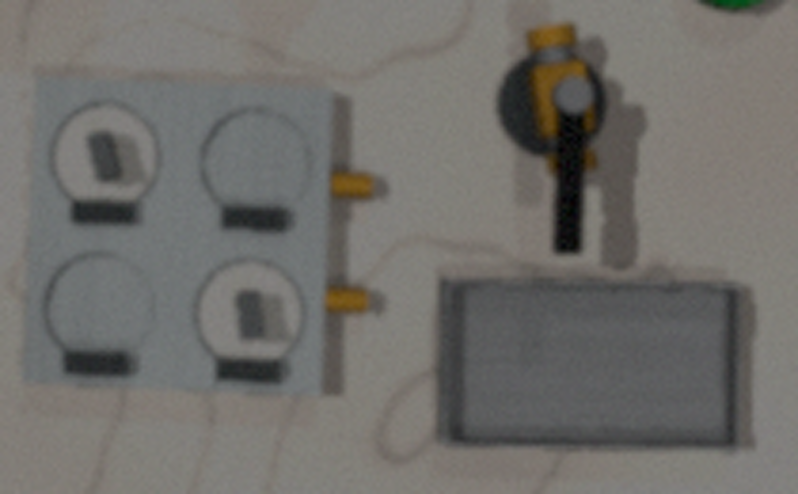

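The crop shows the block's seats: empty ones at (255,160) and (100,308), and finished capsules at (105,158) and (250,313). The tray rim spans (440,283) to (748,445). The hinge is at (574,93) and the bar tip at (567,252).

```bash
cat >> h.py <<'E'
def pose():
    s=r.state(); return np.array(s['eef_pos']),Ro.from_rotvec(s['ee_rot'])
def down(yaw,tilt=0,axis=0):
    """tool down, tool x at world yaw (deg); then lean by tilt deg about world horizontal axis at angle axis deg"""
    a=np.radians(yaw); x=np.array([np.cos(a),np.sin(a),0]); z=np.array([0,0,-1.]); M=np.c_[x,np.cross(z,x),z]
    b=np.radians(axis); return Ro.from_rotvec(np.radians(tilt)*np.array([np.cos(b),np.sin(b),0]))*Ro.from_matrix(M)
def rel(p,R,base=None):
    p0,R0=base or pose(); return np.round(R0.inv().apply(np.array(p,float)-p0)/10,2).tolist(),np.round((R0.inv()*R).as_rotvec(degrees=True),1).tolist()
E
python3 - <<'E'
from h import *
c=cam('top'); f=lambda l:np.array(l)/3.8+[270,200]-.37
print('hinge',plane(c,f([(574,93)]),90).round(1),'tip',plane(c,f([(567,252)]),80).round(1))
print('pipe',plane(c,f([(552,40),(575,165)]),50).round(1).tolist())
B=plane(c,f([(38,78),(332,90),(322,395),(24,382)]),24)[:,:2]; print('block',B.round(1).tolist(),B.mean(0).round(1),np.linalg.norm(np.diff(B,axis=0),axis=1).round())
T=plane(c,f([(440,283),(742,288),(736,445),(438,445)]),25)[:,:2]; print('tray',T.round(1).tolist(),T.mean(0).round(1),np.linalg.norm(np.diff(T,axis=0),axis=1).round())
W=np.load('top0.npy')
m=(W[...,2]>68)&(W[...,2]<95)&(W[...,1]<-150)&(W[...,1]>-330)&(W[...,0]>450)&(W[...,0]<650)
print('bar cloud',m.sum(),np.nanmin(W[m],0).round(),np.nanmax(W[m],0).round()); P=W[m][:,:2]; print(P.mean(0),np.linalg.svd(P-P.mean(0),full_matrices=False)[2][0])
m=(W[...,2]>13)&(W[...,2]<29)&(abs(W[...,1])<150)&(W[...,0]>380)&(W[...,0]<640)
rc=cv2.minAreaRect(W[m][:,:2].astype(np.float32)); print('block cloud',rc)
p,R=pose(); print(p,R.as_matrix().round(2).tolist())
E
```

```text
hinge [[ 596.7 -252.    90. ]] tip [[ 493.1 -247.4   80. ]]
pipe [[636.1, -245.8, 50.0], [551.3, -259.7, 50.0]]
block [[616.2, 106.1], [605.8, -97.9], [396.0, -88.7], [405.8, 116.4]] [505.9   9. ] [204. 210. 205.]
tray [[472.1, -170.4], [466.6, -378.4], [359.2, -372.3], [361.3, -167.7]] [ 414.8 -272.2] [208. 108. 205.]
bar cloud 381 [ 493. -264.   68.] [ 608. -239.   90.]
[ 552.39430999 -249.52509704] [-0.99899295  0.04486742]
block cloud ((506.7393798828125, -5.041099548339844), (234.9878692626953, 212.88430786132812), 87.1966552734375)
[180.84072304 492.62005297 230.9696434 ] [[-0.94, 0.34, -0.0], [0.34, 0.94, -0.0], [0.0, -0.0, -1.0]]
```

View pics/wrist0.png

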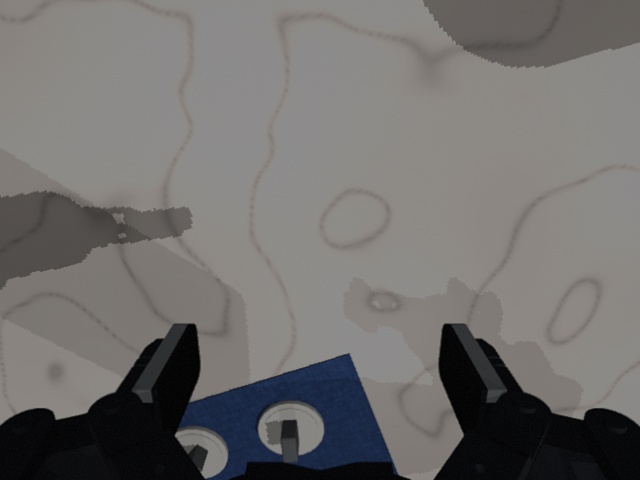

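The wrist view shows both fingertips, at (180,340) and (455,340), with the pad's edge and two fresh capsules in the lower middle. The bar reads about 177° and the hinge is at (597,−252), so I go to the tap first.

```bash
python3 - <<'E'
from h import *
print(rel([440,60,200],down(170)),rel([512,-248,150],down(177)))
E
```

```text
([-39.24, -31.68, 3.12], [-0.0, -0.0, -10.2]) ([-56.61, -58.11, 8.14], [-0.0, -0.0, -17.2])
```

Call:
{"name": "step_arm", "arguments": {"series": [{"delta_pos":[-39.2,-31.7,3],"delta_rot":[0,0,-10],"claw":0.4},{"delta_pos":[-39.2,-31.7,3],"delta_rot":[0,0,-10],"claw":0.4},{"delta_pos":[-39.2,-31.7,3],"delta_rot":[0,0,-10],"claw":0.4},{"delta_pos":[-39.2,-31.7,3],"delta_rot":[0,0,-10],"claw":0.4},{"delta_pos":[-39.2,-31.7,3],"delta_rot":[0,0,-10],"claw":0.4},{"delta_pos":[-39.2,-31.7,3],"delta_rot":[0,0,-10],"claw":0.4},{"delta_pos":[-39.2,-31.7,3],"delta_rot":[0,0,-10],"claw":0.4},{"delta_pos":[-56.6,-58.1,8.1],"delta_rot":[0,0,-17],"claw":0.4},{"delta_pos":[-56.6,-58.1,8.1],"delta_rot":[0,0,-17],"claw":0.4},{"delta_pos":[-56.6,-58.1,8.1],"delta_rot":[0,0,-17],"claw":0.4},{"delta_pos":[-56.6,-58.1,8.1],"delta_rot":[0,0,-17],"claw":0.4},{"delta_pos":[-56.6,-58.1,8.1],"delta_rot":[0,0,-17],"claw":0.4}]}}

```text
t: 1.75
eef_pos: [492.2, -181.1, 160.5]
ee_rot: [0.087, 3.14, -0.0]
ft_force: [0.8, 0.4, 0.0]
gripper_width: 33.8
finger_force: 0.0
```

Call:
{"name": "step_arm", "arguments": {"series": [{"delta_pos":[-2.4,-6.6,1],"delta_rot":[0,0,0],"claw":0.4},{"delta_pos":[-2.4,-6.6,1],"delta_rot":[0,0,0],"claw":0.4},{"delta_pos":[-2.4,-6.6,1],"delta_rot":[0,0,0],"claw":0.4},{"delta_pos":[-2.4,-6.6,1],"delta_rot":[0,0,0],"claw":0.4}]}}

```text
t: 2.25
eef_pos: [511.9, -244.8, 151.0]
ee_rot: [-0.085, -3.14, -0.0]
ft_force: [0.1, 0.2, -0.1]
gripper_width: 34.0
finger_force: 0.0
```

```bash
python3 - <<'E'
from h import *
c=cam('wrist'); save('w',c,'w1'); W=cloud(c); p,R=pose(); print(p)
m=(W[...,2]>62)&(W[...,2]<92)&(abs(W[...,0]-p[0])<110)&(abs(W[...,1]-p[1])<60)
m2=m&(W[...,2]<86); P=W[m2]; print(m.sum(),P.mean(0),np.linalg.svd(P[:,:2]-P[:,:2].mean(0),full_matrices=False)[2][0],P.min(0),P.max(0))
hb=np.array([597,-252,0])
print('descend',rel([512,-248,58],down(177)))
b=(np.array([512,-248,58.]),down(177))
for a in range(170,89,-8):
    t=np.radians(a-6); print(a,rel([597+85*np.cos(t),-252+85*np.sin(t),58],down(a-6),b))
E
```

```text
[ 512.04777141 -244.71499576  151.11042735]
6140 [ 548.75277346 -249.04431135   79.80751403] [ 0.9991601  -0.04097674] [ 493.1212527  -262.67156531   64.57158843] [ 611.07233586 -238.13052356   85.72760627]
descend ([-0.01, -0.33, 9.31], [0.0, 0.0, -0.1])
170 ([-0.23, 1.96, 0.0], [0.0, 0.0, 13.0])
162 ([-0.57, 3.09, 0.0], [0.0, 0.0, 21.0])
154 ([-1.08, 4.17, 0.0], [0.0, 0.0, 29.0])
146 ([-1.72, 5.16, 0.0], [0.0, 0.0, 37.0])
138 ([-2.5, 6.06, 0.0], [0.0, 0.0, 45.0])
130 ([-3.39, 6.83, 0.0], [0.0, 0.0, 53.0])
122 ([-4.39, 7.48, 0.0], [0.0, 0.0, 61.0])
114 ([-5.46, 7.98, 0.0], [0.0, 0.0, 69.0])
106 ([-6.6, 8.33, 0.0], [0.0, 0.0, 77.0])
98 ([-7.77, 8.51, 0.0], [0.0, 0.0, 85.0])
90 ([-8.95, 8.53, 0.0], [0.0, 0.0, 93.0])
```

View pics/w1.png

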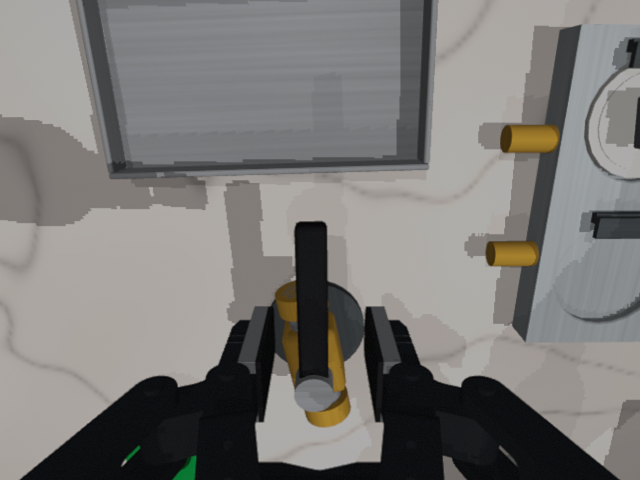

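The wrist view shows the bar centred between the fingers, from (313,225) to (313,390). The pipe below it is turned slightly, and the tray lies at the top. I descend and sweep to shut.

Call:
{"name": "step_arm", "arguments": {"series": [{"delta_pos":[0,-0.3,5],"delta_rot":[0,0,0],"claw":0.4},{"delta_pos":[0,-0.3,9.3],"delta_rot":[0,0,0],"claw":0.4},{"delta_pos":[0,-0.3,9.3],"delta_rot":[0,0,0],"claw":0.4},{"delta_pos":[0,0.5,9.3],"delta_rot":[0,0,5],"claw":0.4},{"delta_pos":[-0.2,1.6,9.3],"delta_rot":[0,0,13],"claw":0.4},{"delta_pos":[-0.6,2.8,9.3],"delta_rot":[0,0,21],"claw":0.4},{"delta_pos":[-1.1,3.9,9.3],"delta_rot":[0,0,29],"claw":0.4},{"delta_pos":[-1.7,4.8,9.3],"delta_rot":[0,0,37],"claw":0.4},{"delta_pos":[-2.5,5.7,9.3],"delta_rot":[0,0,45],"claw":0.4},{"delta_pos":[-3.4,6.5,9.3],"delta_rot":[0,0,53],"claw":0.4},{"delta_pos":[-4.4,7.2,9.3],"delta_rot":[0,0,61],"claw":0.4},{"delta_pos":[-5.2,7.5,9.3],"delta_rot":[0,0,67],"claw":0.4}]}}

```text
t: 3.8
eef_pos: [568.7, -173.1, 60.1]
ee_rot: [1.808, 2.568, 0.0]
ft_force: [-4.7, 0.2, 0.5]
gripper_width: 34.2
finger_force: 1.3
```

```bash
python3 - <<'E'
from h import *
for a in (104,99,95,91):
    t=np.radians(a); print(a,rel([597+85*np.cos(t),-252+85*np.sin(t),59],down(a)))
E
```

```text
104 ([0.08, 0.85, 0.11], [0.0, 0.0, 5.7])
99 ([-0.03, 1.58, 0.12], [0.0, 0.0, 10.7])
95 ([-0.16, 2.16, 0.12], [0.0, 0.0, 14.7])
91 ([-0.33, 2.73, 0.12], [0.0, 0.0, 18.7])
```

Call:
{"name": "step_arm", "arguments": {"series": [{"delta_pos":[0,0.4,0.1],"delta_rot":[0,0,3],"claw":0.4},{"delta_pos":[0.1,0.8,0.1],"delta_rot":[0,0,6],"claw":0.4},{"delta_pos":[0,1.2,0.1],"delta_rot":[0,0,8],"claw":0.4},{"delta_pos":[0,1.2,0.1],"delta_rot":[0,0,8],"claw":0.4}]}}

```text
t: 4.3
eef_pos: [580.5, -169.8, 58.0]
ee_rot: [1.978, 2.438, 0.001]
ft_force: [-0.1, 0.5, 0.7]
gripper_width: 34.1
finger_force: 0.0
```

```bash
python3 - <<'E'
from h import *
c=cam('wrist'); W=cloud(c); p,R=pose(); print(p)
m=(W[...,2]>62)&(W[...,2]<86)&(abs(W[...,0]-590)<60)&(W[...,1]>-220)&(W[...,1]<-100)&(c['img'].max(2)<45)
T=(W[m]-p)@R.as_matrix(); k=abs(T[:,1])<13; P=W[m][k]
d=P[:,:2].mean(0)-[597,-252]; print(k.sum(),P.mean(0),np.degrees(np.arctan2(d[1],d[0])),np.linalg.svd(P[:,:2]-P[:,:2].mean(0),full_matrices=False)[2][0],T[k].min(0),T[k].max(0))
o=(c['img'][...,0]>90)&(c['img'][...,2]<60)&(c['img'][...,0]>1.3*c['img'][...,1])&(W[...,1]<-190); Q=W[o]; Q=Q[Q[:,2]<60]
print(len(Q),Q.mean(0),np.linalg.svd(Q[:,:2]-Q[:,:2].mean(0),full_matrices=False)[2][0])
c=cam('top'); x=c['img'][190:320,350:480][...,::-1]; y=cv2.resize(eyes.camera('wrist')['img'][...,::-1],(585,439)); cv2.imwrite('pics/t2.png',np.hstack([y,cv2.copyMakeBorder(cv2.resize(x,(215,215)),0,224,0,0,0)]))
E
```

```text
[ 580.31432892 -169.82177879   57.72677055]
7996 [ 577.68583173 -179.63948494   78.94481218] 104.9447455564659 [ 0.27339647 -0.96190143] [-52.7633628  -12.99576593 -23.91930399] [22.27995129  7.12391648 -9.94166569]
158 [ 596.55931903 -234.88590544   42.86950403] [-0.97262062 -0.23239866]
```

View pics/t2.png

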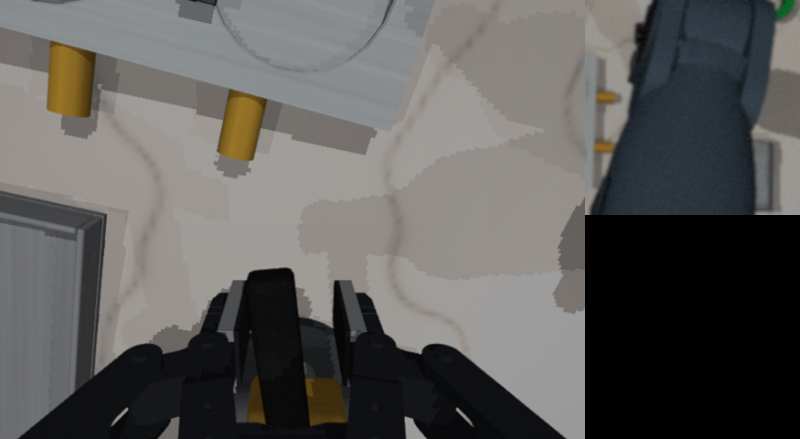

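The bar stands near 105° and the pipe suggests shut is about 102°, so I push a little further onto the stop.

Call:
{"name": "step_arm", "arguments": {"series": [{"delta_pos":[0,0.4,0],"delta_rot":[0,0,3],"claw":0.4},{"delta_pos":[-0.1,0.7,0],"delta_rot":[0,0,5],"claw":0.4},{"delta_pos":[-0.1,0.7,0],"delta_rot":[0,0,5],"claw":0.4}]}}

```text
t: 4.82
eef_pos: [586.6, -169.5, 56.6]
ee_rot: [-2.084, -2.35, 0.0]
ft_force: [-1.4, 0.1, -0.5]
gripper_width: 34.2
finger_force: 0.5
```

Call:
{"name": "step_arm", "arguments": {"series": [{"delta_pos":[0,0.3,0],"delta_rot":[0,0,2],"claw":0.4},{"delta_pos":[-0.1,0.6,0],"delta_rot":[0,0,4],"claw":0.4},{"delta_pos":[-0.1,0.6,0],"delta_rot":[0,0,4],"claw":0.4}]}}

```text
t: 5.2
eef_pos: [593.0, -169.8, 56.6]
ee_rot: [2.166, 2.275, 0.0]
ft_force: [-1.1, 1.2, -0.3]
gripper_width: 34.4
finger_force: 0.5
```

```bash
python3 - <<'E'
from h import *
c=cam('wrist'); W=cloud(c); p,R=pose(); print(p)
m=(W[...,2]>62)&(W[...,2]<86)&(abs(W[...,0]-590)<60)&(W[...,1]>-220)&(W[...,1]<-100)&(c['img'].max(2)<45)
T=(W[m]-p)@R.as_matrix(); k=abs(T[:,1])<14; P=W[m][k]
d=P[:,:2].mean(0)-[597,-252]; print(np.degrees(np.arctan2(d[1],d[0])),T[k].min(0),T[k].max(0))
print('up',rel([p[0],p[1],160],down(97)))
# next: above seat0, tool yaw 87.3 (tool y ~ block -x ) candidates
for b in (24,):
  print('to seat0 look',rel([451,-40,160],down(177)), rel([480,20,260],down(177)))
E
```

```text
[ 593.04581613 -169.87456886   56.63450445]
96.71028937946136 [-49.34034041 -13.99857395 -24.90208558] [ 24.13389555   6.96267767 -11.7715314 ]
up ([-0.0, 0.0, -10.34], [0.0, 0.0, -4.1])
to seat0 look ([13.68, -13.54, -10.34], [0.0, 0.0, -84.1]) ([19.52, -10.34, -20.34], [0.0, 0.0, -84.1])
```

Call:
{"name": "step_arm", "arguments": {"series": [{"delta_pos":[0,0.3,0],"delta_rot":[0,0,2],"claw":0.4},{"delta_pos":[-0.1,0.6,0],"delta_rot":[0,0,4],"claw":0.4},{"delta_pos":[-0.1,0.6,0],"delta_rot":[0,0,4],"claw":0.4}]}}

```text
t: 5.62
eef_pos: [594.8, -170.5, 56.1]
ee_rot: [-2.242, -2.193, 0.009]
ft_force: [-15.9, -0.6, 8.1]
gripper_width: 34.2
finger_force: 8.1
```

The force jump to 16 N says the handle is on its shut stop. I lift clear and look down over the block.

```bash
python3 - <<'E'
from h import *
print(rel([506,0,220],down(177)))
E
```

```text
([16.85, -9.38, -16.33], [-0.4, -0.3, -88.3])
```

Call:
{"name": "step_arm", "arguments": {"series": [{"delta_pos":[0,-0.8,0],"delta_rot":[0,0,-2],"claw":0.4},{"delta_pos":[0,-0.8,-5],"delta_rot":[0,0,-4],"claw":0.4},{"delta_pos":[0,-0.8,-10],"delta_rot":[0,0,-10],"claw":0.4},{"delta_pos":[16.8,-9.4,-16.3],"delta_rot":[-0.4,-0.3,-88],"claw":0.5},{"delta_pos":[16.8,-9.4,-16.3],"delta_rot":[-0.4,-0.3,-88],"claw":0.5},{"delta_pos":[16.8,-9.4,-16.3],"delta_rot":[-0.4,-0.3,-88],"claw":0.5},{"delta_pos":[16.8,-9.4,-16.3],"delta_rot":[-0.4,-0.3,-88],"claw":0.5},{"delta_pos":[16.8,-9.4,-16.3],"delta_rot":[-0.4,-0.3,-88],"claw":0.5},{"delta_pos":[16.8,-9.4,-16.3],"delta_rot":[-0.4,-0.3,-88],"claw":0.5},{"delta_pos":[16.8,-9.4,-16.3],"delta_rot":[-0.4,-0.3,-88],"claw":0.5},{"delta_pos":[16.8,-9.4,-16.3],"delta_rot":[-0.4,-0.3,-88],"claw":0.5},{"delta_pos":[16.8,-9.4,-16.3],"delta_rot":[-0.4,-0.3,-88],"claw":0.5}]}}

```text
t: 7.12
eef_pos: [508.7, -0.6, 220.0]
ee_rot: [0.088, 3.131, 0.002]
ft_force: [0.2, -0.0, 0.3]
gripper_width: 42.3
finger_force: 0.0
```

Call:
{"name": "step_arm", "arguments": {"series": [{"delta_pos":[0,0,0],"delta_rot":[0,0,0],"claw":0.5},{"delta_pos":[0,0,0],"delta_rot":[0,0,0],"claw":0.5}]}}

```text
t: 7.38
eef_pos: [508.3, -0.7, 219.7]
ee_rot: [0.088, 3.132, 0.002]
ft_force: [-0.4, -0.4, -0.2]
gripper_width: 42.7
finger_force: 0.0
```

```bash
python3 - <<'E'
from h import *
p,R=pose(); c=cam('wrist'); save('w',c,'w3'); W=cloud(c); np.save('w3.npy',W); import pickle; pickle.dump((c,p,R),open('w3.pkl','wb'))
print(p,R.as_rotvec())
h,w=480,640
for u,v in [(320,100),(320,240),(100,240),(540,240)]: print(c['img'][v,u],W[v,u].round(1))
E
```

```text
[508.27879764  -0.65168714 219.73205149] [8.78214201e-02 3.13231172e+00 1.50741335e-03]
[145 150 152] [430.9   6.1  23.2]
[145 150 153] [ 5.438e+02 -1.000e-01  2.260e+01]
[164 160 156] [ 541.  -200.    -0.7]
[35 49 82] [561.9 197.3   3.1]
```

View pics/w3.png

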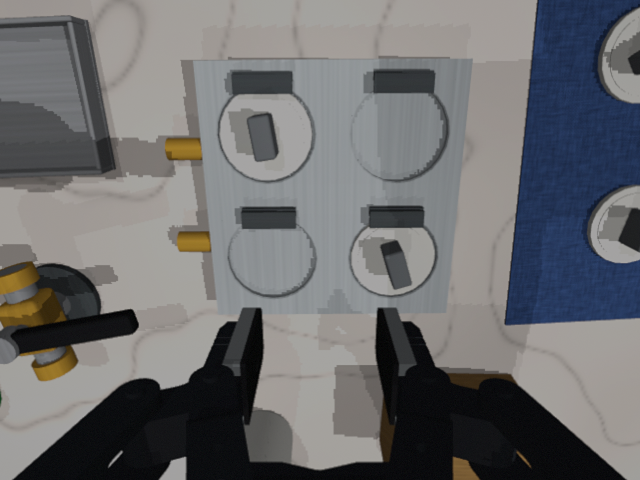

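The wrist view shows the four lips near (262,82), (404,81), (268,217) and (396,216). The finished capsules are at (267,136) and (393,256). Two fresh capsules and the tap are visible at the edges. Next I measure the ribs, the lips and the block.

```bash
cat >> h.py <<'E'
def blobs(c,W,zr,zp,roi,amin=60,mask=None):
    """components of cloud points with height in zr inside roi (x0,x1,y0,y1); pixels cast on plane zp -> (centre,size,long-axis yaw deg)"""
    x0,x1,y0,y1=roi; m=(W[...,2]>zr[0])&(W[...,2]<zr[1])&(W[...,0]>x0)&(W[...,0]<x1)&(W[...,1]>y0)&(W[...,1]<y1)
    if mask is not None: m&=mask
    n,l,st,ce=cv2.connectedComponentsWithStats(m.astype(np.uint8)); out=[]
    for i in range(1,n):
        if st[i,4]<amin: continue
        P=plane(c,np.argwhere(l==i)[:,::-1],zp)[:,:2]; rc=cv2.minAreaRect(P.astype(np.float32)); b=cv2.boxPoints(rc)
        e=max((b[1]-b[0],b[2]-b[1]),key=np.linalg.norm); out.append((np.round(rc[0],1).tolist(),sorted(np.round(rc[1],1).tolist()),round(float(np.degrees(np.arctan2(e[1],e[0]))%180),1),int(st[i,4])))
    return out
E
python3 - <<'E'
from h import *
import pickle; c,p,R=pickle.load(open('w3.pkl','rb')); W=np.load('w3.npy'); V=c['img'].max(2)
roi=(390,620,-110,130)
print('ribs'); [print(x) for x in blobs(c,W,(46,60),52,roi)]
print('lips'); [print(x) for x in blobs(c,W,(28,38),33,roi,100,V<70)]
print('freshribs'); [print(x) for x in blobs(c,W,(29,45),36,(350,650,190,450))]
S=c['img'].astype(int); white=(S.min(2)>150)&(S[...,0]>=S[...,2])&(abs(W[...,2]-24)<8)
print('discs'); [print(x) for x in blobs(c,W,(15,34),24,roi,800,white)]
blk=(W[...,2]>12)&(W[...,2]<32)&(S[...,2]>S[...,0]+2)
print('blk'); [print(x) for x in blobs(c,W,(12,32),24,roi,3000,(S[...,2]>S[...,0]+2))]
for z in (24,): m=(abs(W[...,0]-505)<4)&(abs(W[...,1]-5)<40); print('block top z',np.nanmedian(W[m][:,2]))
E
```

```text
ribs
([453.5, -36.9], [16.3, 32.0], 5.9, 1029)
([560.9, 60.0], [16.0, 33.6], 14.6, 764)
lips
([421.2, 67.2], [15.7, 44.4], 86.9, 1304)
([416.2, -35.7], [14.4, 43.1], 86.7, 1264)
([523.8, 62.7], [16.8, 43.1], 86.8, 1044)
([518.9, -40.6], [16.8, 43.4], 86.8, 1050)
freshribs
([556.3, 259.6], [4.9, 15.4], 11.2, 70)
discs
([456.9, -38.1], [64.0, 69.9], 86.8, 4040)
([567.0, 60.5], [61.1, 69.4], 85.7, 2250)
blk
([508.4, 11.6], [205.4, 211.3], 177.2, 48324)
block top z 257.6245231383288
```

```bash
cat >> h.py <<'E'
BY=-3.0; BC=np.array([508.2,11.6])
def b2w(x,y,z):
    t=np.radians(BY); return np.array([BC[0]+x*np.cos(t)-y*np.sin(t),BC[1]+x*np.sin(t)+y*np.cos(t),z])
SEAT={0:(-52,-52),1:(-52,52),2:(52,-52),3:(52,52)}
def seated(i,cx,h,th,yaw,off=(0,0,9),cy=0):
    """TCP pose for capsule underside centre at (cx,cy,h) mm in seat i frame, tilted th deg (-x edge low); off = TCP in capsule level world-yaw axes"""
    s=SEAT[i]; p=b2w(s[0]+cx,s[1]+cy,18+h); Q=down(yaw,-th,90+BY)*down(yaw).inv()
    return p+Q.apply(np.array(off,float)), Q*down(yaw)
E
python3 - <<'E'
from h import *
p,R=pose(); y=185.9
g=(np.array([453.5,-36.9,27.]),down(y))
print('hover',rel([453.5,-36.9,90],down(y))); print('grasp',rel(*g))
off=g[0]-b2w(-52,-52,18); print('off',off)
for cx,h,th in [(0,1,0),(-.3,3.5,5),(-.5,6,10),(-1,10,15),(3,10.3,15),(9,10.5,15),(13,11,15),(13,60,15),(13,130,0)]: print((cx,h,th),rel(*seated(0,cx,h,th,y,off),g))
E
```

```text
hover ([5.37, -3.94, 12.92], [0.0, 0.5, -9.1])
grasp ([5.42, -3.95, 19.22], [0.0, 0.5, -9.1])
off [-0.04979447  0.70726608  9.        ]
(0, 1, 0) ([0.0, 0.0, -0.1], [0.0, 0.0, 0.0])
(-0.3, 3.5, 5) ([0.11, 0.02, -0.35], [0.8, -4.9, -0.0])
(-0.5, 6, 10) ([0.2, 0.03, -0.58], [1.5, -9.9, 0.0])
(-1, 10, 15) ([0.33, 0.05, -0.97], [2.3, -14.8, -0.0])
(3, 10.3, 15) ([-0.07, -0.01, -1.0], [2.3, -14.8, -0.0])
(9, 10.5, 15) ([-0.66, -0.1, -1.02], [2.3, -14.8, -0.0])
(13, 11, 15) ([-1.05, -0.17, -1.07], [2.3, -14.8, -0.0])
(13, 60, 15) ([-1.05, -0.17, -5.97], [2.3, -14.8, -0.0])
(13, 130, 0) ([-1.28, -0.2, -13.0], [0.0, 0.0, 0.0])
```

Call:
{"name": "step_arm", "arguments": {"series": [{"delta_pos":[5.4,-3.95,12.9],"delta_rot":[0,0.5,-9],"claw":0.5},{"delta_pos":[5.4,-3.95,12.9],"delta_rot":[0,0.5,-9],"claw":0.5},{"delta_pos":[5.4,-3.95,12.9],"delta_rot":[0,0.5,-9],"claw":0.5},{"delta_pos":[5.4,-3.95,12.9],"delta_rot":[0,0.5,-9],"claw":0.5},{"delta_pos":[5.4,-3.95,16],"delta_rot":[0,0.5,-9],"claw":0.5},{"delta_pos":[5.4,-3.95,19.2],"delta_rot":[0,0.5,-9],"claw":0.5},{"delta_pos":[5.4,-3.95,19.2],"delta_rot":[0,0.5,-9],"claw":0.5},{"delta_pos":[5.4,-3.95,19.2],"delta_rot":[0,0.5,-9],"claw":0.5}]}}

```text
t: 8.43
eef_pos: [455.0, -36.9, 28.6]
ee_rot: [-0.16, 3.136, 0.001]
ft_force: [1.2, -0.2, -0.0]
gripper_width: 42.8
finger_force: 0.0
```

Call:
{"name": "step_arm", "arguments": {"series": [{"delta_pos":[0,0,0],"delta_rot":[0,0,0],"claw":0.25},{"delta_pos":[0,0,0],"delta_rot":[0,0,0],"claw":0.0},{"delta_pos":[0,0,0],"delta_rot":[0,0,0],"claw":0.0},{"delta_pos":[0,0,0],"delta_rot":[0,0,0],"claw":0.0},{"delta_pos":[0,0,0],"delta_rot":[0,0,0],"claw":0.0},{"delta_pos":[0,0,0],"delta_rot":[0,0,0],"claw":0.0}]}}

```text
t: 9.18
eef_pos: [454.7, -37.1, 28.6]
ee_rot: [-0.16, 3.136, 0.0]
ft_force: [-0.5, 0.6, 8.2]
gripper_width: 14.8
finger_force: 59.0
```

Call:
{"name": "step_arm", "arguments": {"series": [{"delta_pos":[0,0,-0.1],"delta_rot":[0,0,0],"claw":0.0},{"delta_pos":[0.1,0,-0.35],"delta_rot":[0.8,-4.9,0],"claw":0.0},{"delta_pos":[0.2,0,-0.6],"delta_rot":[1.5,-9.9,0],"claw":0.0},{"delta_pos":[0.3,0.05,-0.95],"delta_rot":[2.3,-14.8,0],"claw":0.0},{"delta_pos":[0.3,0.05,-0.95],"delta_rot":[2.3,-14.8,0],"claw":0.0},{"delta_pos":[-0.1,0,-1],"delta_rot":[2.3,-14.8,0],"claw":0.0},{"delta_pos":[-0.65,-0.1,-1],"delta_rot":[2.3,-14.8,0],"claw":0.0},{"delta_pos":[-1.1,-0.2,-1.05],"delta_rot":[2.3,-14.8,0],"claw":0.0},{"delta_pos":[-1.1,-0.2,-1.05],"delta_rot":[2.3,-14.8,0],"claw":0.0}]}}

```text
t: 10.3
eef_pos: [465.3, -37.8, 37.5]
ee_rot: [-0.147, 2.879, -0.038]
ft_force: [0.8, 0.7, -1.6]
gripper_width: 14.7
finger_force: 59.2
```

```bash
python3 - <<'E'
from h import *
p,R=pose()
print('up',rel([465,-38,120],down(184)))
print('over',rel([414,-320,90],down(180))); print('at',rel([414,-320,17],down(180)))
b=(np.array([414,-320,17]),down(180)); hv=(np.array([560.9,60.0,90]),down(194.6))
print('up2',rel([414,-320,120],down(180),b),'mid',rel([500,-60,130],down(187),b),'hover3',rel(*hv,b),'grasp3',rel([560.9,60,28.5],down(194.6),b))
E
```

```text
up ([-2.07, -0.33, -7.98], [-2.0, 14.8, 1.8])
over ([6.52, -27.77, -6.03], [-1.5, 14.8, 5.8])
at ([8.37, -27.49, 1.02], [-1.5, 14.8, 5.8])
up2 ([0.0, 0.0, -10.3], [0.0, 0.0, 0.0]) mid ([-8.6, 26.0, -11.3], [0.0, 0.0, -7.0]) hover3 ([-14.69, 38.0, -7.3], [0.0, 0.0, -14.6]) grasp3 ([-14.69, 38.0, -1.15], [0.0, 0.0, -14.6])
```

Call:
{"name": "step_arm", "arguments": {"series": [{"delta_pos":[-2.1,-0.3,-8],"delta_rot":[-2,14.8,1.8],"claw":0.0},{"delta_pos":[-2.1,-0.3,-8],"delta_rot":[-2,14.8,1.8],"claw":0.0},{"delta_pos":[-2.1,-0.3,-8],"delta_rot":[-2,14.8,1.8],"claw":0.0},{"delta_pos":[6.5,-27.8,-6],"delta_rot":[-1.5,14.8,5.8],"claw":0.0},{"delta_pos":[6.5,-27.8,-6],"delta_rot":[-1.5,14.8,5.8],"claw":0.0},{"delta_pos":[6.5,-27.8,-6],"delta_rot":[-1.5,14.8,5.8],"claw":0.0},{"delta_pos":[6.5,-27.8,-6],"delta_rot":[-1.5,14.8,5.8],"claw":0.0},{"delta_pos":[6.5,-27.8,-6],"delta_rot":[-1.5,14.8,5.8],"claw":0.0},{"delta_pos":[6.5,-27.8,-6],"delta_rot":[-1.5,14.8,5.8],"claw":0.0},{"delta_pos":[6.5,-27.8,-6],"delta_rot":[-1.5,14.8,5.8],"claw":0.0},{"delta_pos":[7.5,-27.6,-2.5],"delta_rot":[-1.5,14.8,5.8],"claw":0.0},{"delta_pos":[7.5,-27.6,-2.5],"delta_rot":[-1.5,14.8,5.8],"claw":0.0}]}}

```text
t: 11.8
eef_pos: [411.6, -317.4, 51.9]
ee_rot: [0.003, -3.139, -0.005]
ft_force: [-1.6, -0.6, -1.0]
gripper_width: 14.7
finger_force: 62.0
```

Call:
{"name": "step_arm", "arguments": {"series": [{"delta_pos":[0,0,2],"delta_rot":[0,0,0],"claw":0.0},{"delta_pos":[0,0,3.4],"delta_rot":[0,0,0],"claw":0.0},{"delta_pos":[0,0,3.4],"delta_rot":[0,0,0],"claw":0.0},{"delta_pos":[0,0,3.4],"delta_rot":[0,0,0],"claw":0.2},{"delta_pos":[0,0,3.4],"delta_rot":[0,0,0],"claw":0.4},{"delta_pos":[0,0,3.4],"delta_rot":[0,0,0],"claw":0.4},{"delta_pos":[0,0,1],"delta_rot":[0,0,0],"claw":0.45},{"delta_pos":[0,0,-5],"delta_rot":[0,0,0],"claw":0.5},{"delta_pos":[0,0,-8],"delta_rot":[0,0,0],"claw":0.5},{"delta_pos":[0,0,-8],"delta_rot":[0,0,0],"claw":0.5}]}}

```text
t: 13.05
eef_pos: [414.0, -320.9, 136.2]
ee_rot: [0.0, 3.137, -0.005]
ft_force: [-0.5, -0.9, 0.4]
gripper_width: 43.0
finger_force: 0.0
```

```bash
python3 - <<'E'
from h import *
p,R=pose(); print(p)
c=cam('wrist'); W=cloud(c); print(blobs(c,W,(30,46),38,(350,480,-390,-150)))
print('mid',rel([500,-60,130],down(187)),'hover3',rel([560.9,60.0,90],down(194.6)))
g=(np.array([560.9,60,28.5]),down(194.6)); off=g[0]-b2w(52,52,18); print('off',off)
for cx,h,th in [(0,1,0),(-.3,3.5,5),(-.5,6,10),(-1,10,15),(3,10.3,15),(9,10.5,15),(13,11,15),(13,100,15)]: print((cx,h,th),rel(*seated(3,cx,h,th,194.6,off),g))
E
```

```text
[ 414.04831717 -320.85437861  136.2414205 ]
[([411.4, -317.4], [15.4, 33.0], 179.6, 1357)]
mid ([-8.67, 26.02, 0.44], [-0.1, 0.2, -7.0]) hover3 ([-14.75, 38.03, 4.43], [-0.1, 0.2, -14.6])
off [-1.95020553 -0.80726608 10.5       ]
(0, 1, 0) ([0.0, 0.0, -0.1], [0.0, 0.0, 0.0])
(-0.3, 3.5, 5) ([0.12, 0.04, -0.33], [1.5, -4.8, -0.0])
(-0.5, 6, 10) ([0.22, 0.07, -0.55], [3.0, -9.5, 0.0])
(-1, 10, 15) ([0.35, 0.11, -0.91], [4.5, -14.3, 0.0])
(3, 10.3, 15) ([-0.03, -0.01, -0.94], [4.5, -14.3, 0.0])
(9, 10.5, 15) ([-0.61, -0.19, -0.96], [4.5, -14.3, 0.0])
(13, 11, 15) ([-0.99, -0.31, -1.01], [4.5, -14.3, 0.0])
(13, 100, 15) ([-0.99, -0.31, -9.91], [4.5, -14.3, 0.0])
```

Call:
{"name": "step_arm", "arguments": {"series": [{"delta_pos":[-8.7,26,0.4],"delta_rot":[-0.1,0.2,-7],"claw":0.5},{"delta_pos":[-8.7,26,0.4],"delta_rot":[-0.1,0.2,-7],"claw":0.5},{"delta_pos":[-8.7,26,0.4],"delta_rot":[-0.1,0.2,-7],"claw":0.5},{"delta_pos":[-8.7,26,0.4],"delta_rot":[-0.1,0.2,-7],"claw":0.5},{"delta_pos":[-8.7,26,0.4],"delta_rot":[-0.1,0.2,-7],"claw":0.5},{"delta_pos":[-14.75,38,4.4],"delta_rot":[-0.1,0.2,-14.6],"claw":0.5},{"delta_pos":[-14.75,38,4.4],"delta_rot":[-0.1,0.2,-14.6],"claw":0.5},{"delta_pos":[-14.75,38,4.4],"delta_rot":[-0.1,0.2,-14.6],"claw":0.5},{"delta_pos":[-14.75,38,4.4],"delta_rot":[-0.1,0.2,-14.6],"claw":0.5},{"delta_pos":[-14.75,38,4.4],"delta_rot":[-0.1,0.2,-14.6],"claw":0.5}]}}

```text
t: 14.35
eef_pos: [559.5, 59.1, 89.5]
ee_rot: [0.397, -3.113, -0.002]
ft_force: [-0.6, -0.1, 0.1]
gripper_width: 42.4
finger_force: 0.0
```

Call:
{"name": "step_arm", "arguments": {"series": [{"delta_pos":[0,0,3],"delta_rot":[0,0,0],"claw":0.5},{"delta_pos":[0,0,6.1],"delta_rot":[0,0,0],"claw":0.5},{"delta_pos":[0,0,6.1],"delta_rot":[0,0,0],"claw":0.5},{"delta_pos":[0,0,6.1],"delta_rot":[0,0,0],"claw":0.25},{"delta_pos":[0,0,6.1],"delta_rot":[0,0,0],"claw":0.0},{"delta_pos":[0,0,6.1],"delta_rot":[0,0,0],"claw":0.0},{"delta_pos":[0,0,6.1],"delta_rot":[0,0,0],"claw":0.0},{"delta_pos":[0,0,6.1],"delta_rot":[0,0,0],"claw":0.0},{"delta_pos":[0,0,6.1],"delta_rot":[0,0,0],"claw":0.0}]}}

```text
t: 15.48
eef_pos: [561.2, 60.0, 30.4]
ee_rot: [-0.399, 3.116, 0.001]
ft_force: [-2.1, -2.2, 6.7]
gripper_width: 14.9
finger_force: 59.6
```

Call:
{"name": "step_arm", "arguments": {"series": [{"delta_pos":[0,0,-0.1],"delta_rot":[0,0,0],"claw":0.0},{"delta_pos":[0.1,0.05,-0.35],"delta_rot":[1.5,-4.8,0],"claw":0.0},{"delta_pos":[0.2,0.05,-0.55],"delta_rot":[3,-9.5,0],"claw":0.0},{"delta_pos":[0.35,0.1,-0.9],"delta_rot":[4.5,-14.3,0],"claw":0.0},{"delta_pos":[0.35,0.1,-0.9],"delta_rot":[4.5,-14.3,0],"claw":0.0},{"delta_pos":[-0.05,0,-0.95],"delta_rot":[4.5,-14.3,0],"claw":0.0},{"delta_pos":[-0.6,-0.2,-0.95],"delta_rot":[4.5,-14.3,0],"claw":0.0},{"delta_pos":[-1,-0.3,-1],"delta_rot":[4.5,-14.3,0],"claw":0.0},{"delta_pos":[-1,-0.3,-1],"delta_rot":[4.5,-14.3,0],"claw":0.0},{"delta_pos":[-1,-0.3,-5],"delta_rot":[4.5,-14.3,0],"claw":0.0},{"delta_pos":[-1,-0.3,-10],"delta_rot":[4.5,-14.3,0],"claw":0.0},{"delta_pos":[-1,-0.3,-10],"delta_rot":[4.5,-14.3,0],"claw":0.0}]}}

```text
t: 16.98
eef_pos: [573.5, 60.1, 132.5]
ee_rot: [-0.365, 2.856, -0.065]
ft_force: [0.0, -0.3, -1.9]
gripper_width: 14.7
finger_force: 59.4
```

```bash
python3 - <<'E'
from h import *
p,R=pose(); print(p,r.state()['gripper_width'],r.state()['finger_force'])
print('over',rel([415,-224,110],down(180)))
E
```

```text
[573.47956552  60.13545327 132.53186275] 14.69003416094058 59.38584923744202
over ([22.57, -23.48, -1.67], [-2.6, 15.0, 14.5])
```

Call:
{"name": "step_arm", "arguments": {"series": [{"delta_pos":[22.55,-23.5,-1.7],"delta_rot":[-2.6,15,14.5],"claw":0.0},{"delta_pos":[22.55,-23.5,-1.7],"delta_rot":[-2.6,15,14.5],"claw":0.0},{"delta_pos":[22.55,-23.5,-1.7],"delta_rot":[-2.6,15,14.5],"claw":0.0},{"delta_pos":[22.55,-23.5,-1.7],"delta_rot":[-2.6,15,14.5],"claw":0.0},{"delta_pos":[22.55,-23.5,-1.7],"delta_rot":[-2.6,15,14.5],"claw":0.0},{"delta_pos":[22.55,-23.5,-1.7],"delta_rot":[-2.6,15,14.5],"claw":0.0},{"delta_pos":[22.55,-23.5,-1.7],"delta_rot":[-2.6,15,14.5],"claw":0.0},{"delta_pos":[22.55,-23.5,-1.7],"delta_rot":[-2.6,15,14.5],"claw":0.0},{"delta_pos":[22.55,-23.5,-1.7],"delta_rot":[-2.6,15,14.5],"claw":0.0},{"delta_pos":[22.55,-23.5,-1.7],"delta_rot":[-2.6,15,14.5],"claw":0.0}]}}

```text
t: 18.23
eef_pos: [412.8, -223.6, 107.7]
ee_rot: [0.003, -3.136, 0.0]
ft_force: [0.2, 0.7, -1.7]
gripper_width: 14.8
finger_force: 59.5
```

Call:
{"name": "step_arm", "arguments": {"series": [{"delta_pos":[0,0,5],"delta_rot":[0,0,0],"claw":0.0},{"delta_pos":[0,0,9],"delta_rot":[0,0,0],"claw":0.0},{"delta_pos":[0,0,9.2],"delta_rot":[0,0,0],"claw":0.0},{"delta_pos":[0,0,9.2],"delta_rot":[0,0,0],"claw":0.2},{"delta_pos":[0,0,9.2],"delta_rot":[0,0,0],"claw":0.4},{"delta_pos":[0,0,9.2],"delta_rot":[0,0,0],"claw":0.4},{"delta_pos":[0,0,6],"delta_rot":[0,0,0],"claw":0.45},{"delta_pos":[0,0,0],"delta_rot":[0,0,0],"claw":0.5},{"delta_pos":[0,0,-4],"delta_rot":[0,0,0],"claw":0.5},{"delta_pos":[0,0,-4],"delta_rot":[0,0,0],"claw":0.5}]}}

```text
t: 19.48
eef_pos: [414.4, -225.4, 151.1]
ee_rot: [0.0, -3.141, 0.005]
ft_force: [0.3, -0.2, -0.7]
gripper_width: 42.6
finger_force: 0.0
```

```bash
python3 - <<'E'
from h import *
p,R=pose(); print(p)
c=cam('wrist'); save('w',c,'w4'); W=cloud(c); print(blobs(c,W,(30,46),38,(350,480,-390,-150)))
c=cam('top'); np.save('top4.npy',cloud(c)); W=cloud(c); print(blobs(c,W,(25,50),36,(350,660,170,470),20))
print(rel([500,270,250],down(170)))
E
```

```text
[ 414.40261629 -225.427002    151.09405072]
[([411.4, -315.8], [18.1, 32.7], 179.8, 1362), ([411.9, -221.8], [15.4, 32.5], 0.1, 1230)]
[([549.7, 271.4], [18.2, 31.8], 166.0, 84), ([529.2, 379.6], [16.6, 35.3], 63.9, 85), ([413.6, 370.5], [18.2, 34.0], 163.8, 86), ([409.9, 258.7], [16.2, 34.4], 120.5, 83)]
([-8.69, 49.44, -10.29], [-0.1, -0.3, 10.0])
```

View pics/w4.png

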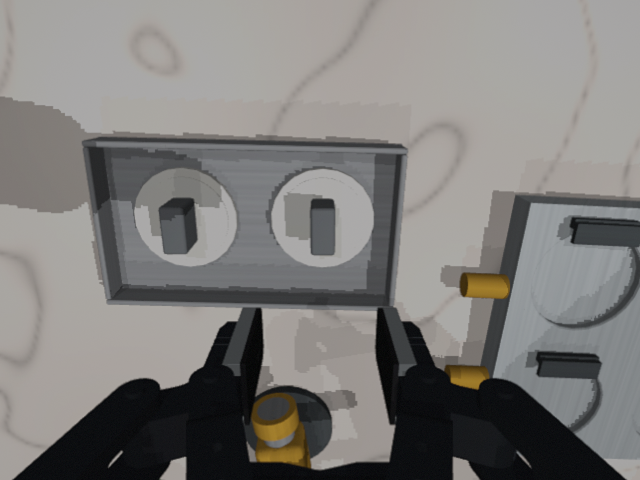

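The wrist view shows both finished capsules upright in the tray, at (187,218) and (322,217). The empty block is on the right. The top view puts all four fresh ribs where they were. I fetch the first one.

```bash
python3 - <<'E'
from h import *
print(rel([470,100,220],down(175)),rel([549,271,180],down(166)))
E
```

```text
([-5.7, 32.44, -7.26], [-0.1, -0.3, 5.0]) ([-13.63, 49.54, -3.31], [-0.1, -0.3, 14.0])
```

Call:
{"name": "step_arm", "arguments": {"series": [{"delta_pos":[-5.7,32.4,-7],"delta_rot":[0,0,5],"claw":0.5},{"delta_pos":[-5.7,32.4,-7],"delta_rot":[0,0,5],"claw":0.5},{"delta_pos":[-5.7,32.4,-7],"delta_rot":[0,0,5],"claw":0.5},{"delta_pos":[-5.7,32.4,-7],"delta_rot":[0,0,5],"claw":0.5},{"delta_pos":[-5.7,32.4,-7],"delta_rot":[0,0,5],"claw":0.5},{"delta_pos":[-13.6,49.5,-3.3],"delta_rot":[0,0,14],"claw":0.5},{"delta_pos":[-13.6,49.5,-3.3],"delta_rot":[0,0,14],"claw":0.5},{"delta_pos":[-13.6,49.5,-3.3],"delta_rot":[0,0,14],"claw":0.5},{"delta_pos":[-13.6,49.5,-3.3],"delta_rot":[0,0,14],"claw":0.5},{"delta_pos":[-13.6,49.5,-3.3],"delta_rot":[0,0,14],"claw":0.5},{"delta_pos":[-13.6,49.5,-3.3],"delta_rot":[0,0,14],"claw":0.5},{"delta_pos":[-13.6,49.5,-3.3],"delta_rot":[0,0,14],"claw":0.5}]}}

```text
t: 21.08
eef_pos: [548.4, 269.5, 179.8]
ee_rot: [-0.383, -3.112, 0.002]
ft_force: [-0.4, -0.4, -0.4]
gripper_width: 42.5
finger_force: 0.0
```

```bash
cat >> h.py <<'E'
def ribs():
    c=cam('wrist'); W=cloud(c); o=[b for b in blobs(c,W,(29,44),36,(340,660,160,480),200) if 12<b[1][0]<22 and 26<b[1][1]<40]
    for b in o: print('rib',b)
    return o
def pick(want,yaw=None):
    """nearest rib to want; prints deltas for hover/grasp, tool x along rib at the yaw nearest to the present tool yaw"""
    p,R=pose(); print('now',p.round(1)); b=min(ribs(),key=lambda b:np.hypot(b[0][0]-want[0],b[0][1]-want[1]))
    y0=yaw if yaw is not None else np.degrees(np.arctan2(*R.as_matrix()[[1,0],0])); y=b[2]+180*np.round((y0-b[2])/180)
    print('use',b,'yaw',y); print('hover',rel([*b[0],60],down(y))); print('grasp',rel([*b[0],13],down(y))); return b,y
E
python3 - <<'E'
from h import *
b,y=pick((549,271))
E
```

```text
now [548.4 269.5 179.8]
rib ([412.2, 262.0], [17.0, 31.8], 121.2, 1360)
rib ([529.5, 382.6], [16.1, 33.4], 65.0, 1181)
rib ([549.7, 275.0], [15.7, 32.5], 167.4, 989)
use ([549.7, 275.0], [15.7, 32.5], 167.4, 989) yaw 167.4
hover ([-0.05, 0.58, 12.0], [-0.1, -0.3, -1.5])
grasp ([-0.08, 0.58, 16.7], [-0.1, -0.3, -1.5])
```

Call:
{"name": "step_arm", "arguments": {"series": [{"delta_pos":[-0.05,0.6,6],"delta_rot":[-0.1,-0.3,-1.5],"claw":0.5},{"delta_pos":[-0.05,0.6,12],"delta_rot":[-0.1,-0.3,-1.5],"claw":0.5},{"delta_pos":[-0.05,0.6,12],"delta_rot":[-0.1,-0.3,-1.5],"claw":0.5},{"delta_pos":[-0.1,0.6,16.6],"delta_rot":[-0.1,-0.3,-1.5],"claw":0.5},{"delta_pos":[-0.1,0.6,16.6],"delta_rot":[-0.1,-0.3,-1.5],"claw":0.5},{"delta_pos":[-0.1,0.6,16.6],"delta_rot":[-0.1,-0.3,-1.5],"claw":0.5},{"delta_pos":[-0.1,0.6,16.6],"delta_rot":[-0.1,-0.3,-1.5],"claw":0.25},{"delta_pos":[-0.1,0.6,16.6],"delta_rot":[-0.1,-0.3,-1.5],"claw":0.0},{"delta_pos":[-0.1,0.6,16.6],"delta_rot":[-0.1,-0.3,-1.5],"claw":0.0},{"delta_pos":[-0.1,0.6,16.6],"delta_rot":[-0.1,-0.3,-1.5],"claw":0.0},{"delta_pos":[-0.1,0.6,16.6],"delta_rot":[-0.1,-0.3,-1.5],"claw":0.0},{"delta_pos":[-0.1,0.6,16.6],"delta_rot":[-0.1,-0.3,-1.5],"claw":0.0}]}}

```text
t: 22.62
eef_pos: [551.2, 276.6, 16.0]
ee_rot: [0.342, 3.121, 0.003]
ft_force: [-1.7, -1.0, 8.8]
gripper_width: 14.9
finger_force: 60.0
```

```bash
cat >> h.py <<'E'
def place(i,o,yaw=180+BY,base=None):
    """o: TCP minus underside centre, in tool x (along) and height"""
    a=np.radians(yaw); off=(o[0]*np.cos(a),o[0]*np.sin(a),o[1]); seq=[(14,75,15),(14,26,15),(11,15,15),(11,10.5,15),(6,10.3,15),(2,10.3,15),(-1,10.2,15),(-.6,7.2,10),(-.3,4.2,5),(0,1,0)]
    b0=base or pose(); print('above',rel(*seated(i,14,75,15,yaw,off),b0)); b=seated(i,14,75,15,yaw,off); print('TCP above',b[0].round(1),b[1].as_rotvec().round(3))
    for s in seq[1:]: print(s,rel(*seated(i,*s,yaw,off),b), seated(i,*s,yaw,off)[0].round(1))
E
python3 - <<'E'
from h import *
p,R=pose(); s=r.state(); print(p,s['gripper_width'],s['finger_force'],s['ft_force'])
rx=np.array([549.7,275.0,2]); o=R.inv().apply(p-rx); print('tool off',o)
print('up',rel([p[0],p[1],100],R)); place(3,(o[0],p[2]-2))
E
```

```text
[551.22085782 276.59812634  15.95535824] 14.91177954978489 59.97891068458557 [-1.67508534 -1.02411571  8.80030911]
tool off [ -1.16603908   1.9158279  -13.94951599]
up ([-0.02, 0.02, -8.4], [0.0, 0.0, 0.0])
above ([-6.96, -20.61, -9.11], [-1.1, -14.8, -9.5])
TCP above [574.3  60.2 106.8] [ 0.075  2.879 -0.01 ]
(14, 26, 15) ([1.27, 0.0, 4.73], [0.0, 0.0, 0.0]) [574.3  60.2  57.8]
(11, 15, 15) ([1.84, 0.0, 5.72], [0.0, 0.0, 0.0]) [571.4  60.4  46.8]
(11, 10.5, 15) ([1.96, 0.0, 6.15], [0.0, 0.0, 0.0]) [571.4  60.4  42.3]
(6, 10.3, 15) ([2.45, 0.0, 6.04], [0.0, 0.0, 0.0]) [566.4  60.6  42.1]
(2, 10.3, 15) ([2.83, -0.0, 5.94], [0.0, 0.0, 0.0]) [562.4  60.8  42.1]
(-1, 10.2, 15) ([3.13, -0.0, 5.87], [0.0, 0.0, 0.0]) [559.4  61.   42. ]
(-0.6, 7.2, 10) ([3.04, 0.0, 6.19], [-0.0, 5.0, -0.0]) [561.   60.9  39.1]
(-0.3, 4.2, 5) ([2.97, 0.0, 6.51], [-0.0, 10.0, 0.0]) [562.5  60.8  36.2]
(0, 1, 0) ([2.91, 0.0, 6.86], [-0.0, 15.0, 0.0]) [564.   60.7  33. ]
```

Call:
{"name": "step_arm", "arguments": {"series": [{"delta_pos":[0,0,-4],"delta_rot":[0,0,0],"claw":0.0},{"delta_pos":[0,0,-9],"delta_rot":[0,0,0],"claw":0.0},{"delta_pos":[0,0,-9],"delta_rot":[0,0,0],"claw":0.0},{"delta_pos":[-3,-10,-9.4],"delta_rot":[0,0,-4],"claw":0.0},{"delta_pos":[-7,-20.6,-9.4],"delta_rot":[-1.1,-14.8,-9.5],"claw":0.0},{"delta_pos":[-7,-20.6,-9.4],"delta_rot":[-1.1,-14.8,-9.5],"claw":0.0},{"delta_pos":[-7,-20.6,-9.4],"delta_rot":[-1.1,-14.8,-9.5],"claw":0.0},{"delta_pos":[-7,-20.6,-9.4],"delta_rot":[-1.1,-14.8,-9.5],"claw":0.0},{"delta_pos":[-7,-20.6,-9.4],"delta_rot":[-1.1,-14.8,-9.5],"claw":0.0},{"delta_pos":[-7,-20.6,-9.4],"delta_rot":[-1.1,-14.8,-9.5],"claw":0.0},{"delta_pos":[-7,-20.6,-9.4],"delta_rot":[-1.1,-14.8,-9.5],"claw":0.0},{"delta_pos":[-7,-20.6,-9.4],"delta_rot":[-1.1,-14.8,-9.5],"claw":0.0}]}}

```text
t: 24.12
eef_pos: [573.9, 60.4, 107.5]
ee_rot: [0.073, 2.883, -0.013]
ft_force: [-0.4, 0.1, -1.9]
gripper_width: 14.6
finger_force: 59.3
```

```bash
cat >> h.py <<'E'
def go(i,o,yaw=180+BY,dx=0,dy=0,seq=((14,26,15),(11,15,15),(11,10.5,15),(6,10.3,15),(2,10.3,15),(-1,10.2,15),(-.6,7.2,10),(-.3,4.2,5),(0,1,0))):
    a=np.radians(yaw); off=(o[0]*np.cos(a),o[0]*np.sin(a),o[1]); b=pose(); print('now',b[0].round(1),b[1].as_rotvec().round(3))
    for s in seq: print(s,rel(*seated(i,s[0]+dx,s[1],s[2],yaw,off,dy),b), seated(i,s[0]+dx,s[1],s[2],yaw,off,dy)[0].round(1))
E
python3 - <<'E'
from h import *
c=cam('wrist'); save('w',c,'w5'); s=r.state(); print(s['gripper_width'],s['finger_force'],s['ft_force'])
go(3,(-1.2,13.9))
E
```

```text
14.970571614771 59.31058466434479 [ 0.68546388  0.01816388 -1.46658079]
now [573.9  60.3 107.5] [ 0.073  2.883 -0.013]
(14, 26, 15) ([1.22, 0.0, 4.83], [-0.1, -0.2, 0.1]) [574.4  60.2  57.7]
(11, 15, 15) ([1.79, 0.0, 5.82], [-0.1, -0.2, 0.1]) [571.4  60.4  46.7]
(11, 10.5, 15) ([1.91, 0.01, 6.25], [-0.1, -0.2, 0.1]) [571.4  60.4  42.2]
(6, 10.3, 15) ([2.39, 0.01, 6.14], [-0.1, -0.2, 0.1]) [566.4  60.6  42. ]
(2, 10.3, 15) ([2.78, 0.01, 6.04], [-0.1, -0.2, 0.1]) [562.4  60.8  42. ]
(-1, 10.2, 15) ([3.07, 0.01, 5.97], [-0.1, -0.2, 0.1]) [559.4  61.   41.9]
(-0.6, 7.2, 10) ([2.99, 0.01, 6.29], [-0.1, 4.8, 0.1]) [561.   60.9  39.1]
(-0.3, 4.2, 5) ([2.92, 0.01, 6.61], [-0.1, 9.8, 0.1]) [562.5  60.8  36.2]
(0, 1, 0) ([2.86, 0.01, 6.97], [-0.1, 14.8, 0.1]) [564.   60.7  32.9]
```

View pics/w5.png

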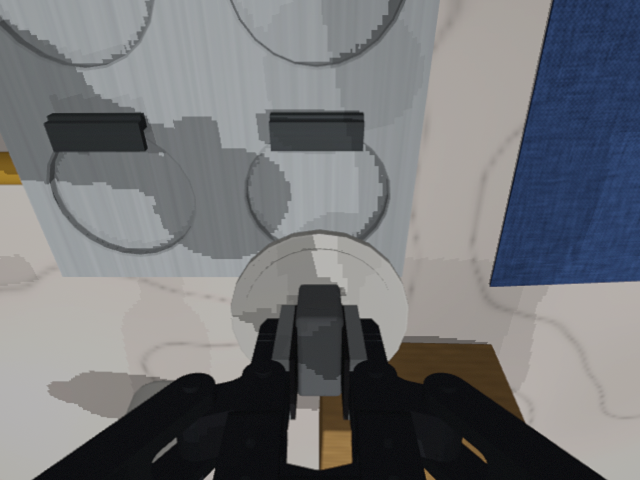

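The wrist view shows the capsule held square, with its disc centred at column 320 and its leading edge at row 231. Seat 3, at (317,190), lies straight ahead of it. I lower it and slide it under the lip.

Call:
{"name": "step_arm", "arguments": {"series": [{"delta_pos":[1.2,0,4.85],"delta_rot":[0,0,0],"claw":0.0},{"delta_pos":[1.2,0,4.85],"delta_rot":[0,0,0],"claw":0.0},{"delta_pos":[1.8,0,5.8],"delta_rot":[0,0,0],"claw":0.0},{"delta_pos":[1.9,0,6.25],"delta_rot":[0,0,0],"claw":0.0},{"delta_pos":[1.9,0,6.25],"delta_rot":[0,0,0],"claw":0.0},{"delta_pos":[2.4,0,6.15],"delta_rot":[0,0,0],"claw":0.0},{"delta_pos":[2.8,0,6.05],"delta_rot":[0,0,0],"claw":0.0},{"delta_pos":[3,0,5.95],"delta_rot":[0,0,0],"claw":0.0},{"delta_pos":[3,0,5.95],"delta_rot":[0,0,0],"claw":0.0}]}}

```text
t: 25.3
eef_pos: [560.0, 60.4, 42.7]
ee_rot: [0.074, 2.882, -0.013]
ft_force: [-1.0, -0.3, -1.6]
gripper_width: 14.7
finger_force: 59.2
```

```bash
python3 - <<'E'
from h import *
s=r.state(); print(s['gripper_width'],s['finger_force'],s['ft_force'])
go(3,(-1.2,13.9),seq=((-1,10.2,15),(-.6,7.2,10),(-.3,4.2,5),(0,1,0),(0,0,0)))
E
```

```text
14.706321538907114 59.21847224235535 [-0.96826537 -0.3485853  -1.62383211]
now [560.   60.4  42.7] [ 0.074  2.882 -0.013]
(-1, 10.2, 15) ([0.08, 0.05, 0.06], [-0.1, -0.2, 0.1]) [559.4  61.   41.9]
(-0.6, 7.2, 10) ([-0.0, 0.05, 0.37], [-0.1, 4.8, 0.1]) [561.   60.9  39.1]
(-0.3, 4.2, 5) ([-0.07, 0.05, 0.7], [-0.1, 9.8, 0.1]) [562.5  60.8  36.2]
(0, 1, 0) ([-0.14, 0.05, 1.05], [-0.1, 14.8, 0.1]) [564.   60.7  32.9]
(0, 0, 0) ([-0.11, 0.05, 1.15], [-0.1, 14.8, 0.1]) [564.   60.7  31.9]
```

Call:
{"name": "step_arm", "arguments": {"series": [{"delta_pos":[0,0.05,0.35],"delta_rot":[0,4.8,0],"claw":0.0},{"delta_pos":[-0.1,0.05,0.7],"delta_rot":[0,9.8,0],"claw":0.0},{"delta_pos":[-0.15,0.05,1.05],"delta_rot":[0,14.8,0],"claw":0.0},{"delta_pos":[-0.15,0.05,1.1],"delta_rot":[0,14.8,0],"claw":0.0},{"delta_pos":[-0.15,0.05,1.1],"delta_rot":[0,14.8,0],"claw":0.0}]}}

```text
t: 25.92
eef_pos: [564.4, 60.5, 32.1]
ee_rot: [-0.081, -3.14, 0.004]
ft_force: [-1.4, -1.2, -1.1]
gripper_width: 14.5
finger_force: 59.5
```

Call:
{"name": "step_arm", "arguments": {"series": [{"delta_pos":[0,0,0.05],"delta_rot":[0,0,0],"claw":0.2},{"delta_pos":[0,0,0],"delta_rot":[0,0,0],"claw":0.4},{"delta_pos":[0,0,0],"delta_rot":[0,0,0],"claw":0.4},{"delta_pos":[0,0,-3],"delta_rot":[0,0,0],"claw":0.5},{"delta_pos":[0,0,-9],"delta_rot":[0,0,0],"claw":0.5},{"delta_pos":[0,0,-15],"delta_rot":[0,0,0],"claw":0.5},{"delta_pos":[0,0,-15],"delta_rot":[0,0,0],"claw":0.5}]}}

```text
t: 26.8
eef_pos: [567.2, 61.3, 187.4]
ee_rot: [0.081, 3.132, -0.001]
ft_force: [0.5, -0.3, -1.3]
gripper_width: 42.8
finger_force: 0.0
```

```bash
cat >> h.py <<'E'
def check(i):
    """seated rib top (height, place against seat) and disc-plane fit, wrist camera"""
    c=cam('wrist'); W=cloud(c); p=b2w(*SEAT[i],18); n=(abs(W[...,0]-p[0])<34)&(abs(W[...,1]-p[1])<34); 
    top=n&(W[...,2]>42)&(W[...,2]<75)
    for b in blobs(c,W,(44,70),52,(p[0]-40,p[0]+40,p[1]-40,p[1]+40)): print('rib',b,'off',np.round(np.array(b[0])-p[:2],1))
    d=np.hypot(W[...,0]-p[0]-1,W[...,1]-p[1]); S=c['img'].astype(int)
    m=(d<32)&(S.min(2)>110)&(S[...,0]>=S[...,2]-1)&(abs(W[...,2]-24)<12)
    o=n&(d>42); 
    blk=(d>38)&(d<60)&(S[...,2]>S[...,0]+2)&(abs(W[...,2]-24)<6)
    A=np.c_[W[m][:,:2]-p[:2],np.ones(m.sum())]; k=np.linalg.lstsq(A,W[m][:,2],rcond=None)[0]
    print('disc n',m.sum(),'slopes',k[:2].round(3),'z',k[2].round(1),'block z',np.median(W[blk][:,2]).round(1),'rib top z',np.median(W[top][:,2]).round(1)); return c
E
python3 - <<'E'
from h import *
c=check(3); save('w',c,'w6')
print(rel([530,270,180],down(200)),rel([528,382,180],down(245)))
E
```

```text
rib ([563.4, 62.2], [15.2, 32.6], 177.1, 1061) off [0.5 1.4]
disc n 4320 slopes [0.002 0.004] z 24.3 block z 23.6 rib top z 51.4
([4.65, 20.67, 0.42], [-0.1, 0.2, -23.0]) ([5.43, 31.84, 0.4], [-0.2, 0.2, -68.0])
```

Seat 3 is good: flat, and the rib is within 1.5 mm. Next is the capsule near (529,382).

Call:
{"name": "step_arm", "arguments": {"series": [{"delta_pos":[5.4,31.8,0.4],"delta_rot":[-0.2,0.2,-68],"claw":0.5},{"delta_pos":[5.4,31.8,0.4],"delta_rot":[-0.2,0.2,-68],"claw":0.5},{"delta_pos":[5.4,31.8,0.4],"delta_rot":[-0.2,0.2,-68],"claw":0.5},{"delta_pos":[5.4,31.8,0.4],"delta_rot":[-0.2,0.2,-68],"claw":0.5},{"delta_pos":[5.4,31.8,0.4],"delta_rot":[-0.2,0.2,-68],"claw":0.5},{"delta_pos":[5.4,31.8,0.4],"delta_rot":[-0.2,0.2,-68],"claw":0.5},{"delta_pos":[5.4,31.8,0.4],"delta_rot":[-0.2,0.2,-68],"claw":0.5},{"delta_pos":[5.4,31.8,0.4],"delta_rot":[-0.2,0.2,-68],"claw":0.5},{"delta_pos":[5.4,31.8,0.4],"delta_rot":[-0.2,0.2,-68],"claw":0.5},{"delta_pos":[5.4,31.8,0.4],"delta_rot":[-0.2,0.2,-68],"claw":0.5},{"delta_pos":[5.4,31.8,0.4],"delta_rot":[-0.2,0.2,-68],"claw":0.5}]}}

```text
t: 28.22
eef_pos: [527.1, 381.1, 177.6]
ee_rot: [1.685, -2.646, -0.003]
ft_force: [-0.1, 0.2, -0.6]
gripper_width: 42.7
finger_force: 0.0
```

```bash
python3 - <<'E'
from h import *
pick((529,382))
E
```

```text
now [527.1 381.1 177.6]
rib ([416.9, 373.0], [16.5, 33.0], 163.1, 1253)
rib ([529.9, 383.0], [15.6, 32.8], 64.9, 1027)
use ([529.9, 383.0], [15.6, 32.8], 64.9, 1027) yaw -115.1
hover ([-0.32, -0.23, 11.77], [0.2, -0.2, 0.1])
grasp ([-0.34, -0.25, 16.47], [0.2, -0.2, 0.1])
```

Call:
{"name": "step_arm", "arguments": {"series": [{"delta_pos":[-0.3,-0.25,6],"delta_rot":[0.2,-0.2,0],"claw":0.5},{"delta_pos":[-0.3,-0.25,12],"delta_rot":[0.2,-0.2,0],"claw":0.5},{"delta_pos":[-0.35,-0.25,16.3],"delta_rot":[0.2,-0.2,0],"claw":0.5},{"delta_pos":[-0.35,-0.25,16.3],"delta_rot":[0.2,-0.2,0],"claw":0.5},{"delta_pos":[-0.35,-0.25,16.3],"delta_rot":[0.2,-0.2,0],"claw":0.5},{"delta_pos":[-0.35,-0.25,16.3],"delta_rot":[0.2,-0.2,0],"claw":0.25},{"delta_pos":[-0.35,-0.25,16.3],"delta_rot":[0.2,-0.2,0],"claw":0.0},{"delta_pos":[-0.35,-0.25,16.3],"delta_rot":[0.2,-0.2,0],"claw":0.0},{"delta_pos":[-0.35,-0.25,16.3],"delta_rot":[0.2,-0.2,0],"claw":0.0},{"delta_pos":[-0.35,-0.25,16.3],"delta_rot":[0.2,-0.2,0],"claw":0.0},{"delta_pos":[-0.35,-0.25,16.3],"delta_rot":[0.2,-0.2,0],"claw":0.0}]}}

```text
t: 29.65
eef_pos: [531.1, 384.2, 17.0]
ee_rot: [-1.687, 2.646, 0.001]
ft_force: [1.1, 0.1, 6.5]
gripper_width: 14.6
finger_force: 60.1
```

Call:
{"name": "step_arm", "arguments": {"series": [{"delta_pos":[0,0,-4],"delta_rot":[0,0,0],"claw":0.0},{"delta_pos":[0,0,-10],"delta_rot":[0,0,0],"claw":0.0},{"delta_pos":[0,0,-10],"delta_rot":[0,0,0],"claw":0.0},{"delta_pos":[0,0,-10],"delta_rot":[0,0,0],"claw":0.0}]}}

```text
t: 30.15
eef_pos: [529.9, 383.2, 115.0]
ee_rot: [-1.688, 2.648, 0.001]
ft_force: [-0.3, -0.1, -2.1]
gripper_width: 14.8
finger_force: 58.9
```

```bash
python3 - <<'E'
from h import *
s=r.state(); print(s['gripper_width'],s['finger_force'])
place(2,(0,13.9))
place(2,(0,13.9),267)
E
```

```text
14.78894638137362 58.93973171710968
above ([37.1, -21.45, 0.81], [9.0, -13.1, 67.6])
TCP above [567.8 -43.6 106.4] [ 0.075  2.879 -0.01 ]
(14, 26, 15) ([1.27, 0.0, 4.73], [0.0, 0.0, 0.0]) [567.8 -43.6  57.4]
(11, 15, 15) ([1.84, 0.0, 5.72], [0.0, 0.0, 0.0]) [564.8 -43.4  46.4]
(11, 10.5, 15) ([1.96, 0.0, 6.15], [0.0, 0.0, 0.0]) [564.8 -43.4  41.9]
(6, 10.3, 15) ([2.45, 0.0, 6.04], [0.0, 0.0, 0.0]) [559.8 -43.2  41.7]
(2, 10.3, 15) ([2.83, -0.0, 5.94], [0.0, 0.0, 0.0]) [555.8 -43.   41.7]
(-1, 10.2, 15) ([3.13, -0.0, 5.87], [0.0, 0.0, 0.0]) [552.8 -42.8  41.6]
(-0.6, 7.2, 10) ([3.04, 0.0, 6.18], [-0.0, 5.0, -0.0]) [554.4 -42.9  38.9]
(-0.3, 4.2, 5) ([2.97, 0.0, 6.49], [-0.0, 10.0, 0.0]) [555.9 -43.   36. ]
(0, 1, 0) ([2.91, 0.0, 6.83], [-0.0, 15.0, 0.0]) [557.4 -43.1  32.9]
above ([37.1, -21.45, 0.81], [14.8, -2.8, -21.8])
TCP above [567.8 -43.6 106.4] [-2.029  2.139 -0.282]
(14, 26, 15) ([0.0, 1.27, 4.73], [0.0, 0.0, 0.0]) [567.8 -43.6  57.4]
(11, 15, 15) ([0.0, 1.84, 5.72], [0.0, 0.0, 0.0]) [564.8 -43.4  46.4]
(11, 10.5, 15) ([0.0, 1.96, 6.15], [0.0, 0.0, 0.0]) [564.8 -43.4  41.9]
(6, 10.3, 15) ([0.0, 2.45, 6.04], [0.0, 0.0, 0.0]) [559.8 -43.2  41.7]
(2, 10.3, 15) ([0.0, 2.83, 5.94], [0.0, 0.0, 0.0]) [555.8 -43.   41.7]
(-1, 10.2, 15) ([0.0, 3.13, 5.87], [0.0, 0.0, 0.0]) [552.8 -42.8  41.6]
(-0.6, 7.2, 10) ([0.0, 3.04, 6.18], [-5.0, 0.0, -0.0]) [554.4 -42.9  38.9]
(-0.3, 4.2, 5) ([0.0, 2.97, 6.49], [-10.0, 0.0, 0.0]) [555.9 -43.   36. ]
(0, 1, 0) ([0.0, 2.91, 6.83], [-15.0, 0.0, 0.0]) [557.4 -43.1  32.9]
```

Call:
{"name": "step_arm", "arguments": {"series": [{"delta_pos":[37,-21.45,0],"delta_rot":[0,0,67.6],"claw":0.0},{"delta_pos":[37,-21.45,0],"delta_rot":[0,0,67.6],"claw":0.0},{"delta_pos":[37,-21.45,0],"delta_rot":[0,0,67.6],"claw":0.0},{"delta_pos":[37,-21.45,0],"delta_rot":[0,0,67.6],"claw":0.0},{"delta_pos":[37,-21.45,0],"delta_rot":[0,0,67.6],"claw":0.0},{"delta_pos":[37,-21.45,0],"delta_rot":[0,0,67.6],"claw":0.0},{"delta_pos":[37.1,-21.45,0.8],"delta_rot":[9,-13.1,67.6],"claw":0.0},{"delta_pos":[37.1,-21.45,0.8],"delta_rot":[9,-13.1,67.6],"claw":0.0},{"delta_pos":[37.1,-21.45,0.8],"delta_rot":[9,-13.1,67.6],"claw":0.0},{"delta_pos":[37.1,-21.45,0.8],"delta_rot":[9,-13.1,67.6],"claw":0.0},{"delta_pos":[37.1,-21.45,0.8],"delta_rot":[9,-13.1,67.6],"claw":0.0},{"delta_pos":[37.1,-21.45,0.8],"delta_rot":[9,-13.1,67.6],"claw":0.0}]}}

```text
t: 31.65
eef_pos: [568.5, -43.0, 106.1]
ee_rot: [0.073, 2.88, -0.012]
ft_force: [-0.2, 0.6, -2.2]
gripper_width: 14.6
finger_force: 59.1
```

```bash
cat >> h.py <<'E'
def held():
    """leading disc edge (white, in tool frame): x max should be 36 minus along-offset, y centred"""
    c=cam('wrist'); W=cloud(c); p,R=pose(); T=(W-p)@R.as_matrix(); S=c['img'].astype(int)
    m=(T[...,2]>-25)&(T[...,2]<30)&(abs(T[...,1])<45)&(abs(T[...,0])<60)&(S.min(2)>100)&(S[...,0]>=S[...,2]-1); P=T[m]
    s=r.state(); print('held n',m.sum(),'min',np.percentile(P,1,0).round(1),'max',np.percentile(P,99,0).round(1),'w',round(s['gripper_width'],1),'f',round(s['finger_force'],1))
    q=P[P[:,0]>18]; k=np.linalg.lstsq(np.c_[q[:,:2],np.ones(len(q))],q[:,2],rcond=None)[0]; print('disc top in tool z=',k.round(3))
    return c
E
python3 - <<'E'
from h import *
held(); go(2,(-1.5,14.5))
E
```

```text
held n 12317 min [-14.2 -32.2   7. ] max [36.3 35.4 10.5] w 14.7 f 59.1
disc top in tool z= [0.04  0.    7.696]
now [568.3 -43.2 106.1] [ 0.073  2.88  -0.012]
(14, 26, 15) ([1.16, -0.04, 4.63], [-0.1, -0.1, 0.1]) [569.1 -43.7  58.4]
(11, 15, 15) ([1.73, -0.04, 5.62], [-0.1, -0.1, 0.1]) [566.1 -43.5  47.4]
(11, 10.5, 15) ([1.85, -0.04, 6.05], [-0.1, -0.1, 0.1]) [566.1 -43.5  42.9]
(6, 10.3, 15) ([2.33, -0.04, 5.94], [-0.1, -0.1, 0.1]) [561.1 -43.2  42.7]
(2, 10.3, 15) ([2.72, -0.04, 5.84], [-0.1, -0.1, 0.1]) [557.1 -43.   42.7]
(-1, 10.2, 15) ([3.01, -0.04, 5.77], [-0.1, -0.1, 0.1]) [554.1 -42.9  42.6]
(-0.6, 7.2, 10) ([2.93, -0.03, 6.09], [-0.1, 4.9, 0.1]) [555.8 -43.   39.7]
(-0.3, 4.2, 5) ([2.85, -0.03, 6.42], [-0.1, 9.9, 0.1]) [557.3 -43.   36.8]
(0, 1, 0) ([2.78, -0.03, 6.77], [-0.1, 14.9, 0.1]) [558.9 -43.1  33.5]
```

Call:
{"name": "step_arm", "arguments": {"series": [{"delta_pos":[1.2,0,4.65],"delta_rot":[0,0,0],"claw":0.0},{"delta_pos":[1.2,0,4.65],"delta_rot":[0,0,0],"claw":0.0},{"delta_pos":[1.75,0,5.6],"delta_rot":[0,0,0],"claw":0.0},{"delta_pos":[1.85,0,6.05],"delta_rot":[0,0,0],"claw":0.0},{"delta_pos":[1.85,0,6.05],"delta_rot":[0,0,0],"claw":0.0},{"delta_pos":[2.35,0,5.95],"delta_rot":[0,0,0],"claw":0.0},{"delta_pos":[2.75,0,5.85],"delta_rot":[0,0,0],"claw":0.0},{"delta_pos":[3,0,5.8],"delta_rot":[0,0,0],"claw":0.0},{"delta_pos":[3,0,5.8],"delta_rot":[0,0,0],"claw":0.0}]}}

```text
t: 32.83
eef_pos: [553.9, -43.0, 42.8]
ee_rot: [0.075, 2.879, -0.012]
ft_force: [0.8, 0.5, -1.1]
gripper_width: 14.8
finger_force: 59.1
```

Call:
{"name": "step_arm", "arguments": {"series": [{"delta_pos":[0,0,0.3],"delta_rot":[0,4.9,0],"claw":0.0},{"delta_pos":[-0.1,0,0.6],"delta_rot":[0,9.8,0],"claw":0.0},{"delta_pos":[-0.2,0,1],"delta_rot":[0,14.8,0],"claw":0.0},{"delta_pos":[-0.2,0,1.05],"delta_rot":[0,14.8,0],"claw":0.0},{"delta_pos":[-0.2,0,1.05],"delta_rot":[0,14.8,0],"claw":0.0}]}}

```text
t: 33.45
eef_pos: [559.4, -43.3, 33.0]
ee_rot: [0.082, 3.135, -0.003]
ft_force: [0.2, -0.3, 0.8]
gripper_width: 14.7
finger_force: 59.4
```

Call:
{"name": "step_arm", "arguments": {"series": [{"delta_pos":[0,0,0.05],"delta_rot":[0,0,0],"claw":0.2},{"delta_pos":[0,0,0],"delta_rot":[0,0,0],"claw":0.4},{"delta_pos":[0,0,0],"delta_rot":[0,0,0],"claw":0.4},{"delta_pos":[0,0,-3],"delta_rot":[0,0,0],"claw":0.5},{"delta_pos":[0,0,-9],"delta_rot":[0,0,0],"claw":0.5},{"delta_pos":[0,0,-15],"delta_rot":[0,0,0],"claw":0.5},{"delta_pos":[0,0,-15],"delta_rot":[0,0,0],"claw":0.5}]}}

```text
t: 34.33
eef_pos: [560.5, -43.2, 187.8]
ee_rot: [0.081, 3.129, -0.003]
ft_force: [0.8, 0.0, -0.4]
gripper_width: 42.8
finger_force: 0.0
```

```bash
python3 - <<'E'
from h import *
check(2)
print(rel([417,373,180],down(163)),rel([480,160,190],down(170)))
E
```

```text
rib ([555.9, -41.5], [15.7, 32.7], 177.6, 1095) off [-1.5  1.6]
disc n 4200 slopes [-0.005  0.004] z 24.3 block z 23.6 rib top z 51.4
([16.37, 40.81, 0.33], [-0.0, 0.4, 14.0]) ([8.96, 19.87, -0.58], [-0.1, 0.4, 7.0])
```

Seat 2 is flat too. Next is the capsule near (417,373).

Call:
{"name": "step_arm", "arguments": {"series": [{"delta_pos":[16.4,40.8,0.3],"delta_rot":[0,0.4,14],"claw":0.5},{"delta_pos":[16.4,40.8,0.3],"delta_rot":[0,0.4,14],"claw":0.5},{"delta_pos":[16.4,40.8,0.3],"delta_rot":[0,0.4,14],"claw":0.5},{"delta_pos":[16.4,40.8,0.3],"delta_rot":[0,0.4,14],"claw":0.5},{"delta_pos":[16.4,40.8,0.3],"delta_rot":[0,0.4,14],"claw":0.5},{"delta_pos":[16.4,40.8,0.3],"delta_rot":[0,0.4,14],"claw":0.5},{"delta_pos":[16.4,40.8,0.3],"delta_rot":[0,0.4,14],"claw":0.5},{"delta_pos":[16.4,40.8,0.3],"delta_rot":[0,0.4,14],"claw":0.5},{"delta_pos":[16.4,40.8,0.3],"delta_rot":[0,0.4,14],"claw":0.5},{"delta_pos":[16.4,40.8,0.3],"delta_rot":[0,0.4,14],"claw":0.5},{"delta_pos":[16.4,40.8,0.3],"delta_rot":[0,0.4,14],"claw":0.5}]}}

```text
t: 35.75
eef_pos: [416.1, 371.7, 178.8]
ee_rot: [-0.466, -3.103, 0.002]
ft_force: [0.7, -0.2, 0.6]
gripper_width: 42.4
finger_force: 0.0
```

```bash
python3 - <<'E'
from h import *
pick((417,373))
E
```

```text
now [416.1 371.7 178.8]
rib ([414.3, 374.8], [15.2, 32.7], 163.5, 994)
rib ([410.0, 264.1], [15.8, 34.8], 120.8, 953)
use ([414.3, 374.8], [15.2, 32.7], 163.5, 994) yaw 163.5
hover ([0.21, 0.25, 11.89], [-0.1, -0.2, -0.6])
grasp ([0.2, 0.26, 16.59], [-0.1, -0.2, -0.6])
```

Call:
{"name": "step_arm", "arguments": {"series": [{"delta_pos":[0.2,0.25,6],"delta_rot":[-0.1,-0.2,-0.6],"claw":0.5},{"delta_pos":[0.2,0.25,12],"delta_rot":[-0.1,-0.2,-0.6],"claw":0.5},{"delta_pos":[0.2,0.25,16.4],"delta_rot":[-0.1,-0.2,-0.6],"claw":0.5},{"delta_pos":[0.2,0.25,16.4],"delta_rot":[-0.1,-0.2,-0.6],"claw":0.5},{"delta_pos":[0.2,0.25,16.4],"delta_rot":[-0.1,-0.2,-0.6],"claw":0.5},{"delta_pos":[0.2,0.25,16.4],"delta_rot":[-0.1,-0.2,-0.6],"claw":0.25},{"delta_pos":[0.2,0.25,16.4],"delta_rot":[-0.1,-0.2,-0.6],"claw":0.0},{"delta_pos":[0.2,0.25,16.4],"delta_rot":[-0.1,-0.2,-0.6],"claw":0.0},{"delta_pos":[0.2,0.25,16.4],"delta_rot":[-0.1,-0.2,-0.6],"claw":0.0},{"delta_pos":[0.2,0.25,16.4],"delta_rot":[-0.1,-0.2,-0.6],"claw":0.0},{"delta_pos":[0.2,0.25,16.4],"delta_rot":[-0.1,-0.2,-0.6],"claw":0.0}]}}

```text
t: 37.17
eef_pos: [414.7, 376.7, 16.8]
ee_rot: [0.447, 3.107, 0.004]
ft_force: [-0.3, -1.3, 7.4]
gripper_width: 14.8
finger_force: 59.5
```

Call:
{"name": "step_arm", "arguments": {"series": [{"delta_pos":[0,0,-4],"delta_rot":[0,0,0],"claw":0.0},{"delta_pos":[0,0,-10],"delta_rot":[0,0,0],"claw":0.0},{"delta_pos":[0,0,-10],"delta_rot":[0,0,0],"claw":0.0},{"delta_pos":[0,0,-10],"delta_rot":[0,0,0],"claw":0.0}]}}

```text
t: 37.67
eef_pos: [413.6, 375.9, 115.1]
ee_rot: [0.447, 3.109, 0.002]
ft_force: [0.1, 0.2, -2.2]
gripper_width: 14.6
finger_force: 59.4
```

```bash
python3 - <<'E'
from h import *
s=r.state(); print(s['gripper_width'],s['finger_force'])
place(0,(-.5,14.5)); place(1,(-.5,14.5))
E
```

```text
14.634506562339197 59.410940408706665
above ([-16.53, -38.3, 0.76], [-1.7, -14.9, -13.3])
TCP above [464.3 -38.2 107.1] [ 0.075  2.879 -0.01 ]
(14, 26, 15) ([1.27, 0.0, 4.73], [0.0, 0.0, 0.0]) [464.3 -38.2  58.1]
(11, 15, 15) ([1.84, 0.0, 5.72], [0.0, 0.0, 0.0]) [461.3 -38.   47.1]
(11, 10.5, 15) ([1.96, 0.0, 6.15], [0.0, 0.0, 0.0]) [461.3 -38.   42.6]
(6, 10.3, 15) ([2.45, 0.0, 6.04], [0.0, 0.0, 0.0]) [456.3 -37.8  42.4]
(2, 10.3, 15) ([2.83, 0.0, 5.94], [0.0, 0.0, 0.0]) [452.3 -37.5  42.4]
(-1, 10.2, 15) ([3.13, 0.0, 5.87], [0.0, 0.0, 0.0]) [449.3 -37.4  42.3]
(-0.6, 7.2, 10) ([3.04, 0.0, 6.18], [-0.0, 5.0, -0.0]) [450.9 -37.5  39.6]
(-0.3, 4.2, 5) ([2.96, 0.0, 6.5], [-0.0, 10.0, 0.0]) [452.5 -37.6  36.7]
(0, 1, 0) ([2.89, 0.0, 6.85], [-0.0, 15.0, 0.0]) [454.  -37.6  33.5]
above ([-14.13, -28.18, 0.77], [-1.7, -14.9, -13.3])
TCP above [469.7  65.7 107.1] [ 0.075  2.879 -0.01 ]
(14, 26, 15) ([1.27, 0.0, 4.73], [0.0, 0.0, 0.0]) [469.7  65.7  58.1]
(11, 15, 15) ([1.84, 0.0, 5.72], [0.0, 0.0, 0.0]) [466.7  65.8  47.1]
(11, 10.5, 15) ([1.96, 0.0, 6.15], [0.0, 0.0, 0.0]) [466.7  65.8  42.6]
(6, 10.3, 15) ([2.45, 0.0, 6.04], [0.0, 0.0, 0.0]) [461.7  66.1  42.4]
(2, 10.3, 15) ([2.83, 0.0, 5.94], [0.0, 0.0, 0.0]) [457.7  66.3  42.4]
(-1, 10.2, 15) ([3.13, 0.0, 5.87], [0.0, 0.0, 0.0]) [454.7  66.5  42.3]
(-0.6, 7.2, 10) ([3.04, 0.0, 6.18], [-0.0, 5.0, -0.0]) [456.4  66.4  39.6]
(-0.3, 4.2, 5) ([2.96, 0.0, 6.5], [-0.0, 10.0, 0.0]) [457.9  66.3  36.7]
(0, 1, 0) ([2.89, -0.0, 6.85], [-0.0, 15.0, 0.0]) [459.5  66.2  33.5]
```

Call:
{"name": "step_arm", "arguments": {"series": [{"delta_pos":[-16.5,-38.3,0],"delta_rot":[0,0,-13.3],"claw":0.0},{"delta_pos":[-16.5,-38.3,0],"delta_rot":[0,0,-13.3],"claw":0.0},{"delta_pos":[-16.5,-38.3,0],"delta_rot":[0,0,-13.3],"claw":0.0},{"delta_pos":[-16.5,-38.3,0],"delta_rot":[0,0,-13.3],"claw":0.0},{"delta_pos":[-16.5,-38.3,0.75],"delta_rot":[-1.7,-14.9,-13.3],"claw":0.0},{"delta_pos":[-16.5,-38.3,0.75],"delta_rot":[-1.7,-14.9,-13.3],"claw":0.0},{"delta_pos":[-16.5,-38.3,0.75],"delta_rot":[-1.7,-14.9,-13.3],"claw":0.0},{"delta_pos":[-16.5,-38.3,0.75],"delta_rot":[-1.7,-14.9,-13.3],"claw":0.0},{"delta_pos":[-16.5,-38.3,0.75],"delta_rot":[-1.7,-14.9,-13.3],"claw":0.0},{"delta_pos":[-16.5,-38.3,0.75],"delta_rot":[-1.7,-14.9,-13.3],"claw":0.0},{"delta_pos":[-16.5,-38.3,0.75],"delta_rot":[-1.7,-14.9,-13.3],"claw":0.0},{"delta_pos":[-16.5,-38.3,0.75],"delta_rot":[-1.7,-14.9,-13.3],"claw":0.0}]}}

```text
t: 39.17
eef_pos: [464.0, -37.4, 107.1]
ee_rot: [0.074, 2.88, -0.01]
ft_force: [0.6, 0.9, -1.4]
gripper_width: 14.6
finger_force: 59.7
```

```bash
python3 - <<'E'
from h import *
held(); go(0,(-.7,14.3))
E
```

```text
held n 11417 min [-16.9 -32.2   6.9] max [33.  35.3 10.4] w 14.6 f 59.7
disc top in tool z= [5.600e-02 1.000e-03 7.301e+00]
now [464.  -37.6 107.1] [ 0.074  2.88  -0.011]
(14, 26, 15) ([1.21, -0.06, 4.76], [-0.0, -0.1, 0.1]) [464.5 -38.2  58. ]
(11, 15, 15) ([1.79, -0.06, 5.75], [-0.0, -0.1, 0.1]) [461.5 -38.   47. ]
(11, 10.5, 15) ([1.9, -0.05, 6.18], [-0.0, -0.1, 0.1]) [461.5 -38.   42.5]
(6, 10.3, 15) ([2.39, -0.05, 6.07], [-0.0, -0.1, 0.1]) [456.5 -37.8  42.3]
(2, 10.3, 15) ([2.78, -0.05, 5.97], [-0.0, -0.1, 0.1]) [452.5 -37.6  42.3]
(-1, 10.2, 15) ([3.07, -0.05, 5.9], [-0.0, -0.1, 0.1]) [449.5 -37.4  42.2]
(-0.6, 7.2, 10) ([2.99, -0.05, 6.21], [-0.0, 4.9, 0.1]) [451.2 -37.5  39.4]
(-0.3, 4.2, 5) ([2.91, -0.05, 6.53], [-0.0, 9.9, 0.1]) [452.7 -37.6  36.5]
(0, 1, 0) ([2.84, -0.05, 6.88], [-0.0, 14.9, 0.1]) [454.2 -37.6  33.3]
```

The held disc sits about 2 mm towards the tool's −x, so I shift all the slide targets 2 mm along +x.

Call:
{"name": "step_arm", "arguments": {"series": [{"delta_pos":[1.4,-0.05,4.7],"delta_rot":[0,0,0],"claw":0.0},{"delta_pos":[1.4,-0.05,4.7],"delta_rot":[0,0,0],"claw":0.0},{"delta_pos":[2,-0.05,5.7],"delta_rot":[0,0,0],"claw":0.0},{"delta_pos":[2.1,-0.05,6.1],"delta_rot":[0,0,0],"claw":0.0},{"delta_pos":[2.1,-0.05,6.1],"delta_rot":[0,0,0],"claw":0.0},{"delta_pos":[2.6,-0.05,6],"delta_rot":[0,0,0],"claw":0.0},{"delta_pos":[3,-0.05,5.9],"delta_rot":[0,0,0],"claw":0.0},{"delta_pos":[3.2,-0.05,5.85],"delta_rot":[0,0,0],"claw":0.0},{"delta_pos":[3.2,-0.05,5.85],"delta_rot":[0,0,0],"claw":0.0}]}}

```text
t: 40.35
eef_pos: [448.0, -37.8, 42.5]
ee_rot: [0.075, 2.88, -0.011]
ft_force: [0.4, -0.4, -1.8]
gripper_width: 15.1
finger_force: 59.7
```

```bash
python3 - <<'E'
from h import *
s=r.state(); print(s['gripper_width'],s['finger_force'],s['ft_force'])
go(0,(1.3,14.3),seq=((-1,10.2,15),(-.6,7.2,10),(-.3,4.2,5),(0,1,0),(0,0,0)))
E
```

```text
15.067453523561657 59.67163324356079 [ 0.42641653 -0.40573534 -1.80773353]
now [448.  -37.8  42.5] [ 0.075  2.88  -0.011]
(-1, 10.2, 15) ([0.06, 0.05, 0.07], [-0.0, -0.0, 0.0]) [447.6 -37.3  41.7]
(-0.6, 7.2, 10) ([-0.02, 0.05, 0.36], [-0.0, 5.0, -0.0]) [449.2 -37.4  39.1]
(-0.3, 4.2, 5) ([-0.1, 0.05, 0.67], [-0.0, 10.0, -0.0]) [450.7 -37.5  36.3]
(0, 1, 0) ([-0.17, 0.05, 1.0], [-0.0, 15.0, -0.0]) [452.3 -37.5  33.3]
(0, 0, 0) ([-0.14, 0.05, 1.1], [-0.0, 15.0, -0.0]) [452.3 -37.5  32.3]
```

Call:
{"name": "step_arm", "arguments": {"series": [{"delta_pos":[0,0.05,0.35],"delta_rot":[0,5,0],"claw":0.0},{"delta_pos":[-0.1,0.05,0.65],"delta_rot":[0,10,0],"claw":0.0},{"delta_pos":[-0.15,0.05,1],"delta_rot":[0,15,0],"claw":0.0},{"delta_pos":[-0.15,0.05,1.05],"delta_rot":[0,15,0],"claw":0.0},{"delta_pos":[-0.15,0.05,1.05],"delta_rot":[0,15,0],"claw":0.0}]}}

```text
t: 40.98
eef_pos: [453.5, -37.7, 32.9]
ee_rot: [0.082, 3.139, -0.001]
ft_force: [2.0, -0.1, 0.7]
gripper_width: 14.4
finger_force: 60.1
```

Call:
{"name": "step_arm", "arguments": {"series": [{"delta_pos":[0,0,0.05],"delta_rot":[0,0,0],"claw":0.2},{"delta_pos":[0,0,0],"delta_rot":[0,0,0],"claw":0.4},{"delta_pos":[0,0,0],"delta_rot":[0,0,0],"claw":0.4},{"delta_pos":[0,0,-3],"delta_rot":[0,0,0],"claw":0.5},{"delta_pos":[0,0,-9],"delta_rot":[0,0,0],"claw":0.5},{"delta_pos":[0,0,-15],"delta_rot":[0,0,0],"claw":0.5},{"delta_pos":[0,0,-15],"delta_rot":[0,0,0],"claw":0.5}]}}

```text
t: 41.85
eef_pos: [454.9, -37.7, 186.9]
ee_rot: [0.082, 3.133, -0.002]
ft_force: [0.4, 0.5, -0.1]
gripper_width: 42.8
finger_force: 0.0
```

```bash
python3 - <<'E'
from h import *
check(0)
print(rel([410,263,180],down(121)))
E
```

```text
rib ([453.6, -35.9], [15.9, 32.7], 177.0, 1087) off [0.1 1.7]
disc n 4235 slopes [-0.     0.006] z 24.3 block z 23.6 rib top z 51.4
([5.93, 29.79, 0.4], [0.1, 0.2, 56.0])
```

Seat 0 is flat. Now the last capsule, near (410,263).

Call:
{"name": "step_arm", "arguments": {"series": [{"delta_pos":[5.9,29.8,0.4],"delta_rot":[0,0.2,56],"claw":0.5},{"delta_pos":[5.9,29.8,0.4],"delta_rot":[0,0.2,56],"claw":0.5},{"delta_pos":[5.9,29.8,0.4],"delta_rot":[0,0.2,56],"claw":0.5},{"delta_pos":[5.9,29.8,0.4],"delta_rot":[0,0.2,56],"claw":0.5},{"delta_pos":[5.9,29.8,0.4],"delta_rot":[0,0.2,56],"claw":0.5},{"delta_pos":[5.9,29.8,0.4],"delta_rot":[0,0.2,56],"claw":0.5},{"delta_pos":[5.9,29.8,0.4],"delta_rot":[0,0.2,56],"claw":0.5},{"delta_pos":[5.9,29.8,0.4],"delta_rot":[0,0.2,56],"claw":0.5},{"delta_pos":[5.9,29.8,0.4],"delta_rot":[0,0.2,56],"claw":0.5},{"delta_pos":[5.9,29.8,0.4],"delta_rot":[0,0.2,56],"claw":0.5}]}}

```text
t: 43.15
eef_pos: [409.4, 262.3, 178.5]
ee_rot: [-1.546, -2.73, 0.002]
ft_force: [0.5, -0.1, 0.3]
gripper_width: 43.1
finger_force: 0.0
```

```bash
python3 - <<'E'
from h import *
pick((410,263))
E
```

```text
now [409.4 262.3 178.5]
rib ([411.0, 263.1], [15.2, 32.3], 120.6, 986)
use ([411.0, 263.1], [15.2, 32.3], 120.6, 986) yaw 120.6
hover ([-0.06, 0.2, 11.85], [-0.1, -0.2, 0.3])
grasp ([-0.07, 0.22, 16.55], [-0.1, -0.2, 0.3])
```

Call:
{"name": "step_arm", "arguments": {"series": [{"delta_pos":[-0.05,0.2,6],"delta_rot":[-0.1,-0.2,0.3],"claw":0.5},{"delta_pos":[-0.05,0.2,12],"delta_rot":[-0.1,-0.2,0.3],"claw":0.5},{"delta_pos":[-0.05,0.2,16.4],"delta_rot":[-0.1,-0.2,0.3],"claw":0.5},{"delta_pos":[-0.05,0.2,16.4],"delta_rot":[-0.1,-0.2,0.3],"claw":0.5},{"delta_pos":[-0.05,0.2,16.4],"delta_rot":[-0.1,-0.2,0.3],"claw":0.5},{"delta_pos":[-0.05,0.2,16.4],"delta_rot":[-0.1,-0.2,0.3],"claw":0.25},{"delta_pos":[-0.05,0.2,16.4],"delta_rot":[-0.1,-0.2,0.3],"claw":0.0},{"delta_pos":[-0.05,0.2,16.4],"delta_rot":[-0.1,-0.2,0.3],"claw":0.0},{"delta_pos":[-0.05,0.2,16.4],"delta_rot":[-0.1,-0.2,0.3],"claw":0.0},{"delta_pos":[-0.05,0.2,16.4],"delta_rot":[-0.1,-0.2,0.3],"claw":0.0},{"delta_pos":[-0.05,0.2,16.4],"delta_rot":[-0.1,-0.2,0.3],"claw":0.0}]}}

```text
t: 44.58
eef_pos: [411.7, 264.7, 16.4]
ee_rot: [1.553, 2.729, 0.003]
ft_force: [-0.5, -1.2, 8.5]
gripper_width: 14.8
finger_force: 59.2
```

Call:
{"name": "step_arm", "arguments": {"series": [{"delta_pos":[0,0,-4],"delta_rot":[0,0,0],"claw":0.0},{"delta_pos":[0,0,-10],"delta_rot":[0,0,0],"claw":0.0},{"delta_pos":[0,0,-10],"delta_rot":[0,0,0],"claw":0.0},{"delta_pos":[0,0,-10],"delta_rot":[0,0,0],"claw":0.0}]}}

```text
t: 45.08
eef_pos: [410.6, 264.1, 115.0]
ee_rot: [1.554, 2.73, 0.0]
ft_force: [-0.2, -0.4, -1.8]
gripper_width: 14.6
finger_force: 59.3
```

```bash
python3 - <<'E'
from h import *
s=r.state(); print(s['gripper_width'],s['finger_force'])
place(1,(0,14.5))
E
```

```text
14.558339631080589 59.32791888713837
above ([-20.05, -5.09, 0.81], [-7.4, -13.7, -56.0])
TCP above [469.2  65.7 107. ] [ 0.075  2.879 -0.01 ]
(14, 26, 15) ([1.27, 0.0, 4.73], [0.0, 0.0, 0.0]) [469.2  65.7  58. ]
(11, 15, 15) ([1.84, 0.0, 5.72], [0.0, 0.0, 0.0]) [466.2  65.9  47. ]
(11, 10.5, 15) ([1.96, 0.0, 6.15], [0.0, 0.0, 0.0]) [466.2  65.9  42.5]
(6, 10.3, 15) ([2.45, 0.0, 6.04], [0.0, 0.0, 0.0]) [461.2  66.1  42.3]
(2, 10.3, 15) ([2.83, 0.0, 5.94], [0.0, 0.0, 0.0]) [457.2  66.3  42.3]
(-1, 10.2, 15) ([3.13, 0.0, 5.87], [0.0, 0.0, 0.0]) [454.2  66.5  42.2]
(-0.6, 7.2, 10) ([3.04, 0.0, 6.18], [-0.0, 5.0, -0.0]) [455.9  66.4  39.5]
(-0.3, 4.2, 5) ([2.96, -0.0, 6.49], [-0.0, 10.0, 0.0]) [457.4  66.3  36.6]
(0, 1, 0) ([2.89, 0.0, 6.83], [-0.0, 15.0, 0.0]) [459.   66.3  33.5]
```

Call:
{"name": "step_arm", "arguments": {"series": [{"delta_pos":[-20,-5.1,0],"delta_rot":[0,0,-56],"claw":0.0},{"delta_pos":[-20,-5.1,0],"delta_rot":[0,0,-56],"claw":0.0},{"delta_pos":[-20,-5.1,0],"delta_rot":[0,0,-56],"claw":0.0},{"delta_pos":[-20,-5.1,0],"delta_rot":[0,0,-56],"claw":0.0},{"delta_pos":[-20,-5.1,0.8],"delta_rot":[-7.4,-13.7,-56],"claw":0.0},{"delta_pos":[-20,-5.1,0.8],"delta_rot":[-7.4,-13.7,-56],"claw":0.0},{"delta_pos":[-20,-5.1,0.8],"delta_rot":[-7.4,-13.7,-56],"claw":0.0},{"delta_pos":[-20,-5.1,0.8],"delta_rot":[-7.4,-13.7,-56],"claw":0.0},{"delta_pos":[-20,-5.1,0.8],"delta_rot":[-7.4,-13.7,-56],"claw":0.0},{"delta_pos":[-20,-5.1,0.8],"delta_rot":[-7.4,-13.7,-56],"claw":0.0},{"delta_pos":[-20,-5.1,0.8],"delta_rot":[-7.4,-13.7,-56],"claw":0.0}]}}

```text
t: 46.45
eef_pos: [469.2, 66.1, 106.6]
ee_rot: [0.075, 2.881, -0.01]
ft_force: [-0.2, 0.0, -1.6]
gripper_width: 14.7
finger_force: 59.3
```

```bash
python3 - <<'E'
from h import *
held(); go(1,(0,14.3))
E
```

```text
held n 11078 min [-18.6 -32.4   6.4] max [31.4 35.2 11.5] w 14.5 f 59.3
disc top in tool z= [0.08  0.    6.482]
now [469.1  66.1 106.6] [ 0.075  2.881 -0.01 ]
(14, 26, 15) ([1.23, -0.04, 4.72], [0.0, -0.1, 0.0]) [469.3  65.7  57.8]
(11, 15, 15) ([1.8, -0.04, 5.7], [0.0, -0.1, 0.0]) [466.3  65.9  46.8]
(11, 10.5, 15) ([1.92, -0.04, 6.14], [0.0, -0.1, 0.0]) [466.3  65.9  42.3]
(6, 10.3, 15) ([2.41, -0.04, 6.03], [0.0, -0.1, 0.0]) [461.3  66.1  42.1]
(2, 10.3, 15) ([2.79, -0.04, 5.92], [0.0, -0.1, 0.0]) [457.3  66.3  42.1]
(-1, 10.2, 15) ([3.09, -0.04, 5.86], [0.0, -0.1, 0.0]) [454.3  66.5  42. ]
(-0.6, 7.2, 10) ([3.0, -0.04, 6.16], [0.0, 4.9, 0.0]) [455.9  66.4  39.3]
(-0.3, 4.2, 5) ([2.93, -0.04, 6.48], [0.0, 9.9, 0.0]) [457.4  66.3  36.4]
(0, 1, 0) ([2.86, -0.04, 6.82], [0.0, 14.9, 0.0]) [459.   66.3  33.3]
```

The held disc sits about 3 mm towards the tool's −x and is a touch steeper, so I shift the slide +3 mm and ride 1 mm higher.

Call:
{"name": "step_arm", "arguments": {"series": [{"delta_pos":[1.5,-0.05,4.6],"delta_rot":[0,0,0],"claw":0.0},{"delta_pos":[1.5,-0.05,4.6],"delta_rot":[0,0,0],"claw":0.0},{"delta_pos":[2.1,-0.05,5.55],"delta_rot":[0,0,0],"claw":0.0},{"delta_pos":[2.2,-0.05,5.95],"delta_rot":[0,0,0],"claw":0.0},{"delta_pos":[2.2,-0.05,5.95],"delta_rot":[0,0,0],"claw":0.0},{"delta_pos":[2.7,-0.05,5.85],"delta_rot":[0,0,0],"claw":0.0},{"delta_pos":[3.1,-0.05,5.75],"delta_rot":[0,0,0],"claw":0.0},{"delta_pos":[3.3,-0.05,5.7],"delta_rot":[0,0,0],"claw":0.0},{"delta_pos":[3.3,-0.05,5.7],"delta_rot":[0,0,0],"claw":0.0}]}}

```text
t: 47.62
eef_pos: [451.5, 66.5, 43.2]
ee_rot: [0.074, 2.88, -0.01]
ft_force: [0.1, -0.3, -0.6]
gripper_width: 14.8
finger_force: 59.2
```

```bash
python3 - <<'E'
from h import *
s=r.state(); print(s['gripper_width'],s['finger_force'],s['ft_force'])
go(1,(2.8,14.3),seq=((-1,10.2,15),(-.6,7.2,10),(-.3,4.2,5),(0,1,0),(0,0,0)))
E
```

```text
14.759697430061275 59.18790578842163 [ 0.07871902 -0.33537097 -0.6393528 ]
now [451.5  66.5  43.2] [ 0.074  2.88  -0.01 ]
(-1, 10.2, 15) ([0.04, 0.02, 0.19], [0.0, -0.1, 0.0]) [451.6  66.6  41.3]
(-0.6, 7.2, 10) ([-0.05, 0.02, 0.47], [0.0, 4.9, 0.0]) [453.2  66.6  38.8]
(-0.3, 4.2, 5) ([-0.13, 0.02, 0.76], [0.0, 9.9, 0.0]) [454.7  66.5  36.2]
(0, 1, 0) ([-0.2, 0.02, 1.08], [0.0, 14.9, 0.0]) [456.2  66.4  33.3]
(0, 0, 0) ([-0.17, 0.02, 1.18], [0.0, 14.9, 0.0]) [456.2  66.4  32.3]
```

Call:
{"name": "step_arm", "arguments": {"series": [{"delta_pos":[-0.05,0,0.4],"delta_rot":[0,5,0],"claw":0.0},{"delta_pos":[-0.15,0,0.7],"delta_rot":[0,10,0],"claw":0.0},{"delta_pos":[-0.2,0,1.05],"delta_rot":[0,15,0],"claw":0.0},{"delta_pos":[-0.2,0,1.1],"delta_rot":[0,16.5,0],"claw":0.0},{"delta_pos":[-0.2,0,1.1],"delta_rot":[0,16.5,0],"claw":0.0}]}}

```text
t: 48.25
eef_pos: [457.5, 66.1, 33.2]
ee_rot: [-0.081, -3.115, -0.001]
ft_force: [0.6, -0.6, 2.4]
gripper_width: 14.6
finger_force: 59.8
```

Call:
{"name": "step_arm", "arguments": {"series": [{"delta_pos":[0,0,0.05],"delta_rot":[0,0,0],"claw":0.2},{"delta_pos":[0,0,0],"delta_rot":[0,0,0],"claw":0.4},{"delta_pos":[0,0,0],"delta_rot":[0,0,0],"claw":0.4},{"delta_pos":[0,0,-3],"delta_rot":[0,-1.5,0],"claw":0.5},{"delta_pos":[0,0,-9],"delta_rot":[0,-1.5,0],"claw":0.5},{"delta_pos":[-5,-5,-17],"delta_rot":[0,-1.5,0],"claw":0.4},{"delta_pos":[-5,-5,-17],"delta_rot":[0,-1.5,0],"claw":0.4},{"delta_pos":[-5,-5,-17],"delta_rot":[0,-1.5,0],"claw":0.4}]}}

```text
t: 49.25
eef_pos: [510.7, 12.3, 203.7]
ee_rot: [0.084, 3.137, 0.0]
ft_force: [-0.1, 0.4, -0.2]
gripper_width: 34.2
finger_force: 0.0
```

```bash
python3 - <<'E'
from h import *
for i in range(4): c=check(i)
save('w',c,'w7'); print(pose()[0])
c=cam('top'); W=cloud(c); print('tray',blobs(c,W,(28,50),38,(350,480,-390,-150),20),'pad',blobs(c,W,(20,50),36,(340,660,150,480),20))
E
```

```text
rib ([454.4, -35.2], [16.9, 31.3], 176.9, 1164) off [0.9 2.4]
disc n 4570 slopes [0.001 0.005] z 24.3 block z 23.6 rib top z 51.3
rib ([459.9, 66.3], [16.7, 31.3], 177.0, 1166) off [0.9 0. ]
disc n 4089 slopes [0.002 0.002] z 24.2 block z 23.6 rib top z 51.3
rib ([554.8, -40.4], [16.7, 33.8], 177.1, 900) off [-2.6  2.7]
disc n 3055 slopes [-0.006  0.006] z 24.3 block z 23.6 rib top z 51.2
rib ([562.3, 60.8], [16.7, 34.0], 177.0, 887) off [-0.6 -0. ]
disc n 3081 slopes [0.002 0.002] z 24.2 block z 23.6 rib top z 51.3
[506.9623888   13.88125459 200.2346081 ]
tray [([413.1, -221.1], [15.5, 30.9], 179.2, 80), ([412.1, -319.2], [15.5, 30.9], 179.0, 89)] pad []
```

View pics/w7.png

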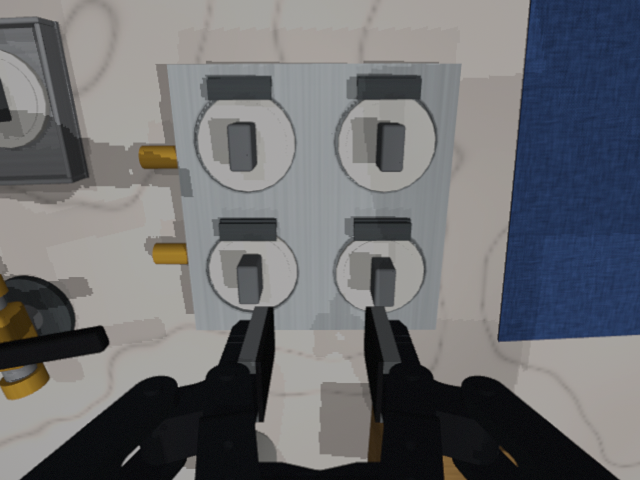

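The wrist view shows all four capsules seated under their lips, at (246,143), (386,143), (252,270) and (380,271). The tap bar is still shut, at (50,345). Now I go back to the tap.

```bash
python3 - <<'E'
from h import *
print(rel([589.6,-167.3,140],down(95)))
b=(np.array([589.6,-167.3,58.]),down(95)); lag=0
for a in range(101,200,8):
    t=np.radians(a); print(a,rel([597+85*np.cos(t),-252+85*np.sin(t),58],down(a),b))
E
```

```text
([-9.19, -17.68, 6.0], [-0.2, -0.2, 82.1])
101 ([-0.05, -0.89, 0.0], [0.0, 0.0, -6.0])
109 ([-0.25, -2.06, 0.0], [0.0, 0.0, -14.0])
117 ([-0.62, -3.19, 0.0], [0.0, 0.0, -22.0])
125 ([-1.14, -4.25, 0.0], [0.0, 0.0, -30.0])
133 ([-1.8, -5.23, 0.0], [0.0, 0.0, -38.0])
141 ([-2.6, -6.12, 0.0], [0.0, 0.0, -46.0])
149 ([-3.51, -6.88, 0.0], [0.0, 0.0, -54.0])
157 ([-4.51, -7.51, 0.0], [0.0, 0.0, -62.0])
165 ([-5.6, -7.99, 0.0], [0.0, 0.0, -70.0])
173 ([-6.74, -8.32, 0.0], [0.0, 0.0, -78.0])
181 ([-7.91, -8.48, 0.0], [0.0, 0.0, -86.0])
189 ([-9.1, -8.48, 0.0], [0.0, 0.0, -94.0])
197 ([-10.27, -8.32, 0.0], [0.0, 0.0, -102.0])
```

Call:
{"name": "step_arm", "arguments": {"series": [{"delta_pos":[-9.2,-17.7,0],"delta_rot":[-0.2,-0.2,82],"claw":0.45},{"delta_pos":[-9.2,-17.7,0],"delta_rot":[-0.2,-0.2,82],"claw":0.45},{"delta_pos":[-9.2,-17.7,0],"delta_rot":[-0.2,-0.2,82],"claw":0.45},{"delta_pos":[-9.2,-17.7,0],"delta_rot":[-0.2,-0.2,82],"claw":0.45},{"delta_pos":[-9.2,-17.7,0],"delta_rot":[-0.2,-0.2,82],"claw":0.45},{"delta_pos":[-9.2,-17.7,6],"delta_rot":[-0.2,-0.2,82],"claw":0.45},{"delta_pos":[-9.2,-17.7,6],"delta_rot":[-0.2,-0.2,82],"claw":0.45},{"delta_pos":[-9.2,-17.7,6],"delta_rot":[-0.2,-0.2,82],"claw":0.45},{"delta_pos":[-9.2,-17.7,6],"delta_rot":[-0.2,-0.2,82],"claw":0.45},{"delta_pos":[-9.2,-17.7,6],"delta_rot":[-0.2,-0.2,82],"claw":0.45},{"delta_pos":[-9.2,-17.7,6],"delta_rot":[-0.2,-0.2,82],"claw":0.45}]}}

```text
t: 50.88
eef_pos: [590.9, -167.9, 141.4]
ee_rot: [2.118, 2.317, 0.004]
ft_force: [-0.1, 0.4, 0.7]
gripper_width: 38.4
finger_force: 0.0
```

```bash
python3 - <<'E'
from h import *
c=cam('wrist'); W=cloud(c); p,R=pose(); print(p,R.as_rotvec())
m=(W[...,2]>68)&(W[...,2]<86)&(abs(W[...,0]-590)<30)&(W[...,1]>-230)&(W[...,1]<-120)&(c['img'].max(2)<45)
P=W[m]; print(m.sum(),P.mean(0),P.min(0),P.max(0),((P-p)@R.as_matrix()).mean(0)); v=np.linalg.svd(P[:,:2]-P[:,:2].mean(0),full_matrices=False)[2][0]; print(np.degrees(np.arctan2(v[1],v[0]))%180)
print(rel([589.6,-167.3,58],down(95)))
E
```

```text
[ 590.91640296 -167.96416024  141.42567936] [2.11877039 2.31642593 0.003662  ]
4630 [ 589.5877806  -185.22957547   79.22686278] [ 576.26356698 -229.98217073   69.28748898] [ 604.3210738  -146.26859479   82.04233823] [-17.07022978  -3.06365135  62.19142931]
98.29247683669416
([0.08, -0.15, 8.34], [0.2, 0.0, 0.1])
```

Call:
{"name": "step_arm", "arguments": {"series": [{"delta_pos":[0.1,-0.2,4.5],"delta_rot":[0.2,0,0],"claw":0.45},{"delta_pos":[0.1,-0.2,8.3],"delta_rot":[0.2,0,0],"claw":0.45},{"delta_pos":[0.1,-0.2,8.3],"delta_rot":[0.2,0,0],"claw":0.45},{"delta_pos":[0,-1.1,8.3],"delta_rot":[0.2,0,-6],"claw":0.45},{"delta_pos":[-0.2,-2.2,8.3],"delta_rot":[0.2,0,-14],"claw":0.45},{"delta_pos":[-0.5,-3.3,8.3],"delta_rot":[0.2,0,-22],"claw":0.45},{"delta_pos":[-1.1,-4.4,8.3],"delta_rot":[0.2,0,-30],"claw":0.45},{"delta_pos":[-1.7,-5.4,8.3],"delta_rot":[0.2,0,-38],"claw":0.45},{"delta_pos":[-2.5,-6.3,8.3],"delta_rot":[0.2,0,-46],"claw":0.45},{"delta_pos":[-3.4,-7,8.3],"delta_rot":[0.2,0,-54],"claw":0.45},{"delta_pos":[-4.4,-7.7,8.3],"delta_rot":[0.2,0,-62],"claw":0.45},{"delta_pos":[-5.5,-8.1,8.3],"delta_rot":[0.2,0,-70],"claw":0.45}]}}

```text
t: 52.42
eef_pos: [516.3, -230.2, 60.5]
ee_rot: [0.4, 3.112, -0.003]
ft_force: [-0.8, 2.8, 1.3]
gripper_width: 38.3
finger_force: 1.3
```

```bash
python3 - <<'E'
from h import *
p,R=pose(); print(p,r.state()['ft_force'])
for a in (172,180,185,189,192,195,198):
    t=np.radians(a); print(a,rel([597+85*np.cos(t),-252+85*np.sin(t),59],down(a)))
E
```

```text
[ 516.31672475 -230.24918147   60.4999823 ] [-0.84246957  2.81243905  1.29036602]
172 ([0.09, -1.05, 0.15], [-0.1, 0.2, -6.7])
180 ([-0.13, -2.21, 0.15], [-0.1, 0.2, -14.7])
185 ([-0.35, -2.92, 0.15], [-0.1, 0.2, -19.7])
189 ([-0.57, -3.47, 0.16], [-0.1, 0.2, -23.7])
192 ([-0.76, -3.88, 0.16], [-0.1, 0.2, -26.7])
195 ([-0.97, -4.27, 0.16], [-0.1, 0.2, -29.7])
198 ([-1.2, -4.65, 0.16], [-0.1, 0.2, -32.7])
```

Call:
{"name": "step_arm", "arguments": {"series": [{"delta_pos":[0.1,-1.05,0.1],"delta_rot":[0,0,-6.7],"claw":0.45},{"delta_pos":[-0.1,-2.2,0.1],"delta_rot":[0,0,-14.7],"claw":0.45},{"delta_pos":[-0.35,-2.9,0.1],"delta_rot":[0,0,-19.7],"claw":0.45},{"delta_pos":[-0.55,-3.45,0.1],"delta_rot":[0,0,-23.7],"claw":0.45},{"delta_pos":[-0.55,-3.45,0.1],"delta_rot":[0,0,-23.7],"claw":0.45}]}}

```text
t: 53.05
eef_pos: [512.7, -265.5, 59.1]
ee_rot: [-0.238, 3.13, -0.005]
ft_force: [-0.6, -0.6, -0.3]
gripper_width: 38.6
finger_force: 0.0
```

Call:
{"name": "step_arm", "arguments": {"series": [{"delta_pos":[-0.1,-0.4,0],"delta_rot":[0,0,-3],"claw":0.45},{"delta_pos":[-0.1,-0.4,0],"delta_rot":[0,0,-3],"claw":0.45}]}}

```text
t: 53.3
eef_pos: [513.8, -268.7, 58.2]
ee_rot: [-0.319, 3.124, -0.004]
ft_force: [0.7, 0.1, 0.2]
gripper_width: 38.5
finger_force: 0.1
```

Call:
{"name": "step_arm", "arguments": {"series": [{"delta_pos":[-0.1,-0.4,0],"delta_rot":[0,0,-3],"claw":0.45},{"delta_pos":[-0.1,-0.4,0],"delta_rot":[0,0,-3],"claw":0.45}]}}

```text
t: 53.55
eef_pos: [515.2, -272.2, 57.7]
ee_rot: [-0.4, 3.115, -0.004]
ft_force: [-0.0, 0.5, 0.3]
gripper_width: 38.4
finger_force: 0.3
```

```bash
python3 - <<'E'
from h import *
c=cam('wrist'); W=cloud(c); p,R=pose(); print(p,r.state()['ft_force'])
T=(W-p)@R.as_matrix()
m=(T[...,2]<-8)&(T[...,2]>-26)&(abs(T[...,1])<17)&(c['img'].max(2)<45)&(T[...,0]>-70)&(T[...,0]<30)
P=W[m][:,:2]; d=P.mean(0)-[597,-252]; print(m.sum(),T[m].min(0),T[m].max(0),np.degrees(np.arctan2(d[1],d[0]))%360); save('w',c,'w8')
E
```

```text
[ 515.29775657 -272.20150387   57.60294817] [-0.60472303  0.74775501 -0.17639962]
8114 [-54.05497116  -5.53132076 -23.967538  ] [ 19.60277351  16.99533512 -10.53538838] 187.84328798947507
```

View pics/w8.png

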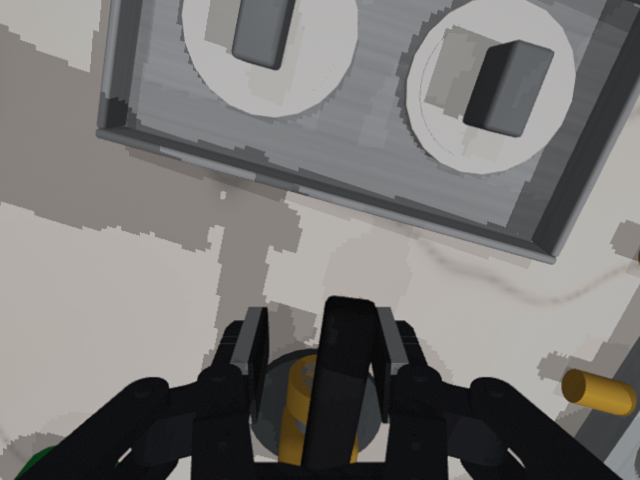

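The wrist view shows the right-hand finger against the bar (350,380), with the bar almost over the pipe and no stop force yet. I keep nudging.

Call:
{"name": "step_arm", "arguments": {"series": [{"delta_pos":[-0.1,-0.4,0],"delta_rot":[0,0,-3],"claw":0.45},{"delta_pos":[-0.1,-0.4,0],"delta_rot":[0,0,-3],"claw":0.45}]}}

```text
t: 53.85
eef_pos: [516.3, -273.6, 57.2]
ee_rot: [0.483, -3.104, -0.003]
ft_force: [-2.7, 10.2, 6.5]
gripper_width: 38.3
finger_force: 5.2
```

Call:
{"name": "step_arm", "arguments": {"series": [{"delta_pos":[-0.1,-0.3,0],"delta_rot":[0,0,-2],"claw":0.45},{"delta_pos":[-0.1,-0.3,0],"delta_rot":[0,0,-2],"claw":0.45}]}}

```text
t: 54.1
eef_pos: [516.9, -273.6, 56.9]
ee_rot: [0.538, -3.094, -0.011]
ft_force: [-6.6, 20.0, 9.7]
gripper_width: 38.5
finger_force: 10.8
```

The stop has been reached at 20 N. I back off, lift clear and verify.

Call:
{"name": "step_arm", "arguments": {"series": [{"delta_pos":[0.1,0.9,0],"delta_rot":[0,0,2],"claw":0.45},{"delta_pos":[0.1,0.9,0],"delta_rot":[0,0,4],"claw":0.45},{"delta_pos":[0.1,0.9,-5],"delta_rot":[0,0,4],"claw":0.45},{"delta_pos":[0.1,0.9,-11],"delta_rot":[0,0,4],"claw":0.45},{"delta_pos":[2,10,-18],"delta_rot":[0,0,15],"claw":0.45},{"delta_pos":[0,22,-18],"delta_rot":[0,0,20],"claw":0.45},{"delta_pos":[0,22,-18],"delta_rot":[0,0,20],"claw":0.45},{"delta_pos":[0,22,-18],"delta_rot":[0,0,20],"claw":0.45},{"delta_pos":[0,22,-18],"delta_rot":[0,0,20],"claw":0.45},{"delta_pos":[0,22,-18],"delta_rot":[0,0,20],"claw":0.45}]}}

```text
t: 55.35
eef_pos: [445.1, -71.4, 237.0]
ee_rot: [0.008, 3.14, -0.004]
ft_force: [0.1, -0.4, -0.4]
gripper_width: 38.5
finger_force: 0.0
```

```bash
python3 - <<'E'
from h import *
c=cam('wrist'); save('w',c,'w9'); print(pose()[0]); W=cloud(c)
m=(W[...,2]>68)&(W[...,2]<86)&(W[...,0]>480)&(W[...,0]<590)&(abs(W[...,1]+255)<50)
P=W[m][:,:2]; d=P.mean(0)-[597,-252]; v=np.linalg.svd(P-P.mean(0),full_matrices=False)[2][0]; print('bar',m.sum(),np.degrees(np.arctan2(d[1],d[0]))%360,np.degrees(np.arctan2(v[1],v[0]))%180)
for i in range(4): check(i)
E
```

```text
[445.09407782 -71.74558278 236.71052231]
bar 3062 184.5033047070175 8.549125211994918
rib ([453.4, -36.4], [16.3, 33.3], 177.1, 795) off [-0.1  1.2]
disc n 3121 slopes [-0.     0.004] z 24.3 block z 23.6 rib top z 51.4
rib ([458.8, 65.0], [18.6, 33.2], 176.7, 872) off [-0.2 -1.3]
disc n 2083 slopes [0.    0.005] z 24.2 block z 23.6 rib top z 51.1
rib ([554.2, -42.5], [16.3, 35.3], 177.0, 621) off [-3.2  0.6]
disc n 1467 slopes [-0.004  0.007] z 24.3 block z 23.6 rib top z 51.3
rib ([561.8, 59.5], [18.7, 35.4], 177.2, 684) off [-1.1 -1.3]
disc n 1473 slopes [0.004 0.006] z 24.3 block z 23.6 rib top z 51.1
```

View pics/w9.png

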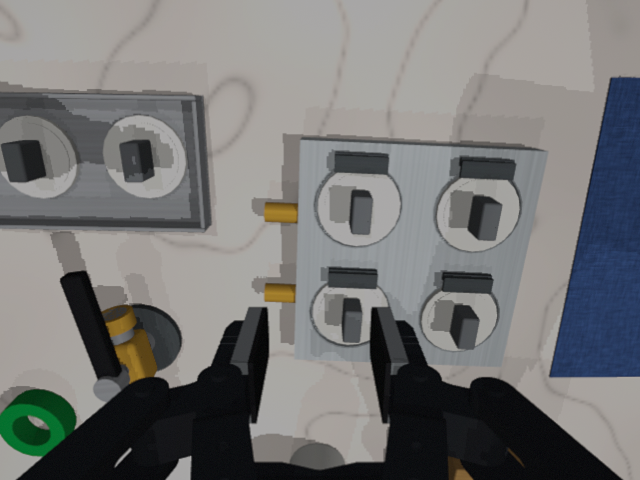

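The final view shows the bar at (90,320) lying along the pipe at about 188°. Four capsules are flat in their seats and both finished ones are upright in the tray. The gripper is clear of everything.

```bash
python3 -c "
from station import job; print(job.sign_off())"
```

```text
the job is handed in; nothing more can be done
None
```

I handed the job in; no verdict came back. By the final camera check, both finished capsules stand upright in the tray, all four fresh capsules are flat in their own seats, and the tap went shut first and is now open on its stop.

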